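# Load the press jig, drop its cover over the hidden pin and hold it pressed

### The job

Load the small bench press jig: stand the round brass blank, flat side down, in the jig's open drawer, let go of it and push the drawer fully shut. Then set the cover plate into the pocket on top of the jig, slide it along the pocket until its hole finds the locating pin hidden underneath and it drops on, and press it all the way down against the spring; finish while still holding it pressed down, without letting up. Leave the white dish and the wooden ring clamp where they are.

Things in the scene. Friction and masses are not known exactly. Their poses are not given: they have to be found in the camera images.
- jig: Press jig, fixed to the bench: a grey and aluminium block 110 (x) x 90 (y) mm, 66 mm high. Origin: centre of its underside, on the bench; z up; its -x side is the front with the drawer. On top is an open pocket centred on the origin, 94 (x) x 54 (y) mm inside, walls up to z = 60 mm, with flared lead-in lips along both long sides up to z = 66 mm.
- pocket (a point): Centre of the pocket's sprung steel floor plate, on its upper face, 48 mm above the bench at rest; moves with it. An 8 mm steel locating pin stands up through a slot in the plate, top 56 mm above the bench, on the pocket's centre line (jig y = 0), anywhere from x = -7 to +7 mm of the centre. Its place is new each time and not reported; the cover hides it.
- spring_plate (a joint): How far the pocket's sprung floor plate is pressed down, m: 0 = up (as it starts), 0.005 = at its stop. It needs about 6 N to start to move and about 11 N to reach the stop; the cover's own weight does not move it.
- drawer (a joint): Opening of the jig's drawer, m: 0 = shut, 0.07 = fully open. It slides along the jig's x axis and is pushed shut towards the jig's +x; friction about 1.5 N. It starts 0.055 to 0.068 open.
- drawer_floor (a point): On the drawer's floor, 9 mm above the bench, moving with it, axes as the jig's: a good spot for the blank's centre, 21 mm behind the drawer front's inner face. The drawer is 70 mm wide inside, side walls 8 mm high above the floor; the front panel (88 mm wide, 6 mm thick) reaches 22 mm above the floor. Under the jig there are 23 mm of room above the floor.
- drawer_knob (a point): Centre of the outer end of the round knob (14 mm in diameter, 10 mm long) on the middle of the drawer front, 18.5 mm above the bench; moves with the drawer. Push it towards the jig's +x.
- cover: Loose jig cover, 0.2 kg: aluminium plate 70 (x) x 50 (y) x 16 mm with a dark upright grip bar on top, 44 (x) x 16 (y) mm, z = 16 to 44 mm. Origin: centre of its underside; z up. It fits the pocket with its long side along the jig's x, either way round: play 2 mm each side in y, 12 mm each way in x.
- cover_hole (a point): Mouth of the cover's pin hole, at the middle of its underside: square, 13 mm wide, 16 mm deep, not seen from above. When the cover rests on the pin's top this point is 56 mm above the bench; dropped on, 48 mm; pressed fully down, 43 mm.
- blank: Round turned brass blank, 0.05 kg: a disc 36 mm in diameter, 5 mm thick, with a 12 mm round spigot standing up from its middle to 18 mm total height (grip the spigot). Origin: centre of the disc's underside; z along the spigot.
- dish: Small white porcelain dish, 56 mm across, 24 mm high, a bystander. Origin: centre of its underside.
- clamp: Wooden ring clamp, 34 x 120 x 20 mm, a bystander. Origin: centre of its underside; y along it.
Mind the look-alikes: they are no part of the job. Of the things like the blank, leave any that is orange or red; of the rest the smaller one is meant.

How it is judged (in metres and radians):
On the way, in this order (a step that is already met when the one before it is completed fails the run):
1. the blank lies flat in the open drawer, let go (x of blank in the frame of drawer_floor between -0.022 and 0.07 m and y of blank in the frame of drawer_floor between -0.022 and 0.022 m and z of blank in the frame of drawer_floor between -0.003 and 0.003 m and angle between blank's own z axis and vertical below 0.12 rad and value of joint drawer above 0.04 m and contact force between the fingers and blank below 0.1 N), for 0.2 s.
2. the drawer is pushed shut with the blank lying in it (x of blank in the frame of drawer_floor between -0.022 and 0.07 m and y of blank in the frame of drawer_floor between -0.022 and 0.022 m and z of blank in the frame of drawer_floor between -0.003 and 0.003 m and angle between blank's own z axis and vertical below 0.12 rad and value of joint drawer below 0.004 m), for 0.2 s.
3. the cover has dropped over the pin in the pocket (x of cover in the frame of jig between -0.013 and 0.013 m and y of cover in the frame of jig between -0.005 and 0.005 m and z of cover in the frame of jig between 0.038 and 0.0515 m and angle between cover's own z axis and vertical below 0.1 rad), for 0.1 s.
At the end, for the whole second after the job is handed in: The drawer is shut (within 4 mm) with the blank lying flat in it; the cover is on the pin, level (within 0.1 rad), its underside less than 45 mm above the bench, the spring plate is pressed down more than 3.5 of its 5 mm, and the robot is still holding the cover down (all of step 2 and x of cover in the frame of jig between -0.013 and 0.013 m and y of cover in the frame of jig between -0.005 and 0.005 m and z of cover in the frame of jig between 0.038 and 0.045 m and angle between cover's own z axis and vertical below 0.1 rad and value of joint spring_plate above 0.0035 m and contact force between any of the fingers, the arm and cover above 1 N); the arm keeps its last pose, push and grip.
It fails at once if a bystander is shoved more than 3 cm (distance of any of dish, clamp from where it was at the start of the episode above 0.03 m).
It also fails if it takes over 61 s, if anything falls off the work surface, if the arm or the gripper's body presses on something with over 40 N, if the wrist force passes 120 N, or if a joint passes its speed limit or range.

### The arm

A 7-joint arm with a two-finger parallel gripper is mounted at the origin on a cart in front of the work surface, level with it; the furniture and walls round the work are solid. World frame = base frame: x ahead of the robot, y to its left, z up, the work surface at z = 0. Lengths are in m, angles in degrees, forces in N, time in s.
With the tool pointing down it reaches from about 0.4 to 0.925 m from the base axis. Payload 5.6 kg.
Tool frame: the origin (TCP) lies at the very end of the fingers, on their centre line; the grasp point (between the pads) lies 19 mm behind it; z points along the fingers, y is the direction in which the jaws open and shut (so a half turn about z gives the same grasp; the last joint's range is limited). The gripper opens to 85 mm and grips with 20 to 120 N. Pads are 22 mm wide; open, the fingers measure 114 mm over their backs; the gripper's body (76 mm by 85 mm) begins 54 mm behind the grasp point. The pads swing forward as they close: fully open they stand 13 mm farther back than shut.
Start: joints at [-75.86, 26.786, -0.665, 91.828, 0.344, 61.387, -3.226], TCP at [0.186, 0.623, 0.231] pointing down, gripper open.
Joint ranges: [-144.91, 144.91], [-17.63, 115.5], [-89.93, 88.59], [15.96, 139.68], [-74.01, 254.01], [8.47, 105.57], [-167.45, 167.45]. Speed limits (degrees/s): [147.25, 147.25, 180, 180, 180, 180, 180].

### API

Orientations are given as [roll, pitch, yaw] about the fixed x, y, z axes, in that order (R = Rz(yaw) Ry(pitch) Rx(roll)).
In Python, from plant import arm gives the robot as it stands. The module is installed in compiled form; this text tells all that it offers.
- The arm moves only by the shell command python3 -m inch 'ROWS' [OPENING]. ROWS is JSON, one flat list of numbers, 4 for each row, row after row: the shift along the world's x, y, z in m, then the turn about the world's z in degrees. In form: [dx, dy, dz, twist, dx, dy, dz, twist, ...]. A call has 1 to 10 rows; each row shifts and turns the pose as measured when the row begins; what a row does not reach is not made up. A row lasts 1/8 s, in which the tool goes at most 62.5 mm and 10.7 degrees, less where a joint would pass 70% of its speed; a pose out of reach is approached as far as the arm can. A call is refused whole if a number of a shift passes 0.0625 or a number of a turn 10.7, either way. A call with a gripper value outside its range is refused whole. OPENING is the closure in counts, from 0 (fully open) to 255 (shut), set as the call begins (- or left out, the last holds). The fingers move at their own pace and stop on an object; the grip force is fixed at half the most. Time passes only in rows, so rows that do not move let the fingers close. It gives the time, the measured TCP pose, the force and the opening at its end, in the units of the state.
- arm.get_obs(): the state, without advancing time (a new reading comes with each control period).
- arm.grab_frame(name): name is "scene" or "top"; returns (picture, depth): 400x640x3 uint8, red, green, blue; 400x640 float32, m along the optical axis (not along the pixel's ray), 0 where there is no reading.
- arm.camera_info(name): a dict with "intrinsics" (3x3 intrinsics, pixels), "position" and "rotation" of the camera in the world. Camera axes: x right, y down, z forward; pixel columns grow to the right and rows downward; lengths in m; the calibration is good to about 2 mm. A picture is of the moment at which its call begins. camera_info takes no time and is no camera call.
- arm.finish_job(): hands the job in, once; it reports no verdict.
The state is a dict: "clock": time; "joint_positions": joint angles; "qvel": joint speeds; "effort": joint torques, N m; "ee_pos": TCP position; "ee_rot": TCP orientation; "wrist_force": force on the tool from outside, world axes, zero at the start; "torque": the same for the moment, N m; "width": opening from 0.0 (shut) to 1.0 (fully open).
Only numpy, scipy, OpenCV 4.12 (cv2) and the standard library are available. Lean on these libraries where they do the work, as an engineer would, in place of code of your own. Each camera call takes 0.05 s, during which the arm holds its last target.

## Working session

There is one attempt and no reset: what is moved stays moved. The work goes in short steps, Python scripts to look and compute and a shell command to move; the robot and the scene stay as the last step left them, time stands still between calls to the robot, and variables do not carry over. Pictures are saved under pics/ and viewed, and the job is handed in when it is done.

```bash
mkdir -p pics; cat > h.py <<'E'
import numpy as np, cv2
from plant import arm
def snap(name,fn):
    im,d=arm.grab_frame(name); np.savez('pics/'+fn+'.npz',im=im,d=d)
    cv2.imwrite('pics/'+fn+'.png',im[:,:,::-1]); return im,d
def load(fn):
    z=np.load('pics/'+fn+'.npz'); return z['im'],z['d']
def P(name,u,v,z):
    c=arm.camera_info(name);K=np.array(c['intrinsics']);R=np.array(c['rotation']);p=np.array(c['position'])
    r=R@np.linalg.inv(K)@np.array([u,v,1.]); return p+r*(z-p[2])/r[2]
def D(name,d,u,v):
    c=arm.camera_info(name);K=np.array(c['intrinsics']);R=np.array(c['rotation']);p=np.array(c['position'])
    return p+R@(np.linalg.inv(K)@np.array([u,v,1.])*d[int(v),int(u)])
def crop(fn,out,u0,v0,u1,v1,s):
    im,_=load(fn); cv2.imwrite('pics/'+out+'.png',cv2.resize(im[v0:v1,u0:u1,::-1],None,fx=s,fy=s,interpolation=cv2.INTER_CUBIC))
E
python3 - <<'E'
from h import *
snap('top','t0');snap('scene','s0')
o=arm.get_obs();print(o)
for n in('top','scene'):print(arm.camera_info(n))
E
```

```text
{'clock': 0.1, 'joint_positions': array([-75.85796145,  26.83044506,  -0.66403402,  91.87695764,
         0.34522557,  61.38657818,  -3.22711082]), 'qvel': array([-0.0312776 , -0.03662366,  0.0173326 , -0.26541034, -0.15783631,
        0.07712368,  0.04838763]), 'effort': array([ 8.26248997e-04, -5.33519518e+01,  2.12374411e-02, -2.51965177e+01,
        1.14847466e-02,  4.30755608e-03,  8.50500982e-06]), 'ee_pos': array([0.1856918 , 0.62237714, 0.23042987]), 'ee_rot': array([-1.79908318e+02,  8.26383854e-03,  1.63389224e+02]), 'wrist_force': array([-0.44295082,  0.18163554, -0.62845674]), 'torque': array([ 0.0107233 , -0.00167353,  0.0325625 ]), 'width': 0.9980245454519563}
{'intrinsics': array([[421.31714753,   0.        , 321.10535917],
       [  0.        , 421.31714753, 195.37778716],
       [  0.        ,   0.        ,   1.        ]]), 'position': array([ 0.28807901, -0.1330493 ,  0.99551061]), 'rotation': array([-171.44746697,   -0.74537771,  -90.72672987])}
{'intrinsics': array([[440.42573791,   0.        , 326.69654016],
       [  0.        , 440.42573791, 198.86716764],
       [  0.        ,   0.        ,   1.        ]]), 'position': array([0.03684341, 0.52393756, 0.59881908]), 'rotation': array([-125.15454202,   -0.27549194, -150.87775883])}
```

```bash
sed -i "s/R=np.array(c\['rotation'\])/R=Rot.from_euler('xyz',c['rotation'],degrees=True).as_matrix()/; 1a from scipy.spatial.transform import Rotation as Rot" h.py; python3 -c "
from h import *
print(P('top',321,195,0),P('scene',326,198,0))"
```

```text
[ 0.43854437 -0.1476587   0.        ] [ 0.45132896 -0.22259332  0.        ]
```

View pics/t0.png

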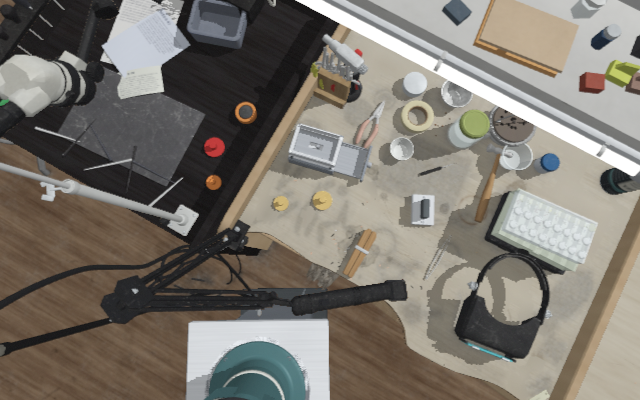

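View pics/s0.png

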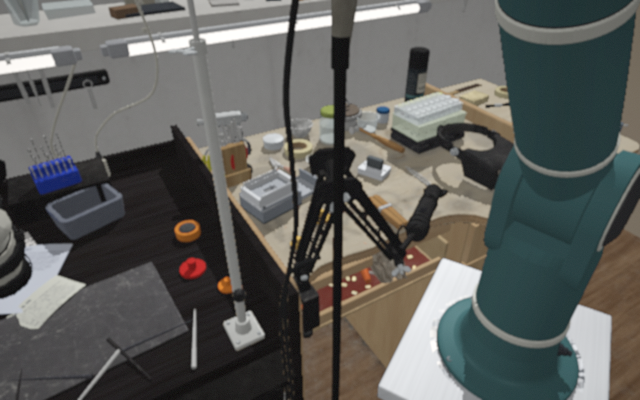

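```bash
python3 - <<'E'
from h import *
crop('t0','c1',250,100,450,250,4)
im,d=load('t0')
for u,v in [(280,204),(322,200),(322,193),(280,198),(423,210),(418,210),(350,160),(315,145),(360,255),(402,148),(123,298),(235,235),(350,295),(190,217),(180,90),(300,270)]: print(u,v,D('top',d,u,v).round(3))
E
```

```text
280 204 [ 0.416 -0.051  0.016]
322 200 [ 0.423 -0.149  0.026]
322 193 [ 0.442 -0.15   0.008]
280 198 [ 0.432 -0.05   0.004]
423 210 [ 0.395 -0.38   0.042]
418 210 [ 0.398 -0.374  0.017]
350 160 [ 0.521 -0.218  0.009]
315 145 [ 0.551 -0.135  0.038]
360 255 [ 0.295 -0.235  0.02 ]
402 148 [ 0.551 -0.346  0.005]
123 298 [0.236 0.145 0.369]
235 235 [0.341 0.042 0.073]
350 295 [ 0.212 -0.204  0.097]
190 217 [0.388 0.16  0.009]
180 90 [ 0.706  0.199 -0.003]
300 270 [ 0.24  -0.064 -0.881]
```

View pics/c1.png

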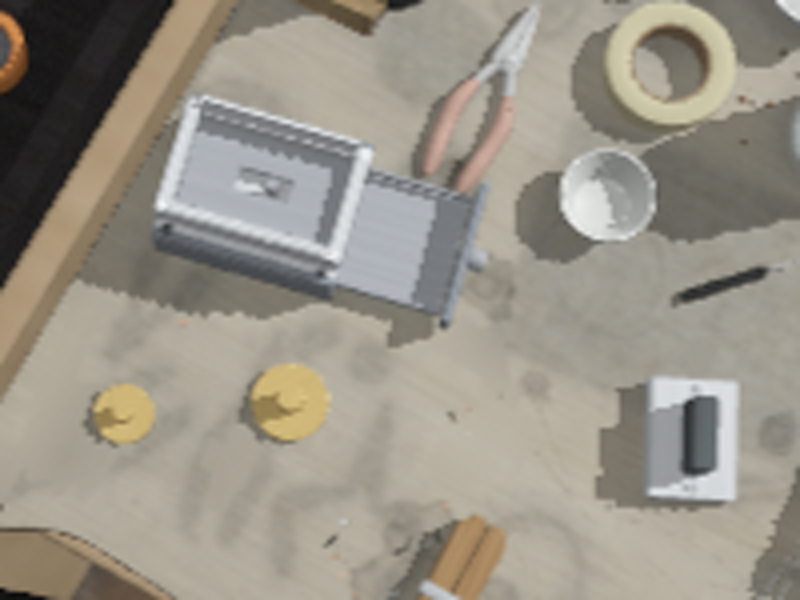

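```bash
python3 - <<'E'
from h import *
crop('t0','c2',0,130,420,400,1.9)
im,d=load('t0')
c=arm.camera_info('top');K=c['intrinsics'];R=Rot.from_euler('xyz',c['rotation'],degrees=True).as_matrix()
v,u=np.mgrid[:400,:640]
X=c['position']+(np.stack([(u-K[0,2])/K[0,0],(v-K[1,2])/K[0,0],np.ones(u.shape)],-1)*d[...,None])@R.T
np.save('pics/X.npy',X)
z=X[...,2]
h=np.clip((z+.05)/.6*255,0,255).astype(np.uint8)
cv2.imwrite('pics/hm.png',cv2.applyColorMap(h,cv2.COLORMAP_JET))
for q in range(210,400,12): print(q,[f'{z[q,w]:.2f}' for w in range(90,420,15)])
E
```

```text
210 ['-0.88', '-0.88', '-0.87', '0.27', '0.22', '0.00', '0.01', '-0.00', '-0.00', '0.05', '0.03', '0.00', '0.00', '0.00', '0.00', '0.00', '-0.00', '0.00', '-0.00', '0.00', '0.00', '0.00']
222 ['-0.88', '-0.88', '-0.87', '-0.87', '-0.88', '0.11', '0.03', '0.00', '0.09', '0.05', '0.01', '0.00', '0.00', '0.00', '0.00', '-0.00', '-0.00', '0.00', '-0.00', '0.00', '0.00', '0.00']
234 ['-0.87', '-0.89', '-0.88', '-0.88', '-0.88', '-0.89', '-0.00', '-0.00', '0.05', '0.07', '0.02', '-0.34', '0.00', '0.00', '0.00', '0.00', '0.01', '0.00', '0.00', '0.02', '0.00', '0.00']
246 ['-0.89', '-0.88', '-0.87', '-0.88', '-0.88', '-0.88', '0.08', '0.09', '-0.00', '0.09', '-0.07', '-0.48', '-0.88', '-0.03', '-0.00', '0.00', '0.00', '0.00', '0.02', '0.00', '-0.00', '0.00']
258 ['-0.88', '-0.89', '-0.88', '-0.87', '-0.88', '0.17', '0.23', '0.16', '-0.88', '-0.88', '-0.88', '-0.88', '-0.88', '-0.89', '-0.88', '0.00', '0.00', '0.00', '0.02', '-0.00', '0.00', '0.00']
270 ['0.42', '-0.88', '-0.87', '-0.88', '-0.87', '0.24', '0.25', '-0.89', '-0.88', '-0.88', '-0.84', '-0.88', '-0.89', '-0.89', '-0.88', '-0.06',
[... 1299 characters left out ...]
0', '-0.00', '0.02', '0.02', '0.01', '0.01', '0.00', '0.00', '-0.87', '-0.88', '-0.88', '-0.88', '-0.89', '-0.88']
366 ['-0.88', '-0.87', '-0.88', '-0.88', '-0.87', '-0.88', '-0.88', '0.00', '-0.00', '0.01', '0.03', '0.06', '0.04', '0.02', '1.00', '0.00', '-0.89', '-0.87', '-0.89', '-0.88', '-0.88', '-0.87']
378 ['-0.88', '-0.88', '-0.88', '-0.88', '-0.88', '-0.87', '-0.87', '0.00', '-0.00', '0.02', '0.14', '0.14', '0.10', '0.03', '0.01', '-0.00', '-0.88', '-0.88', '-0.88', '-0.88', '-0.89', '-0.88']
390 ['-0.88', '-0.87', '-0.88', '-0.88', '-0.88', '-0.88', '-0.88', '0.00', '0.01', '0.23', '0.22', '0.21', '0.16', '0.05', '0.01', '-0.00', '-0.89', '-0.88', '-0.87', '-0.87', '-0.88', '-0.88']
```

View pics/c2.png

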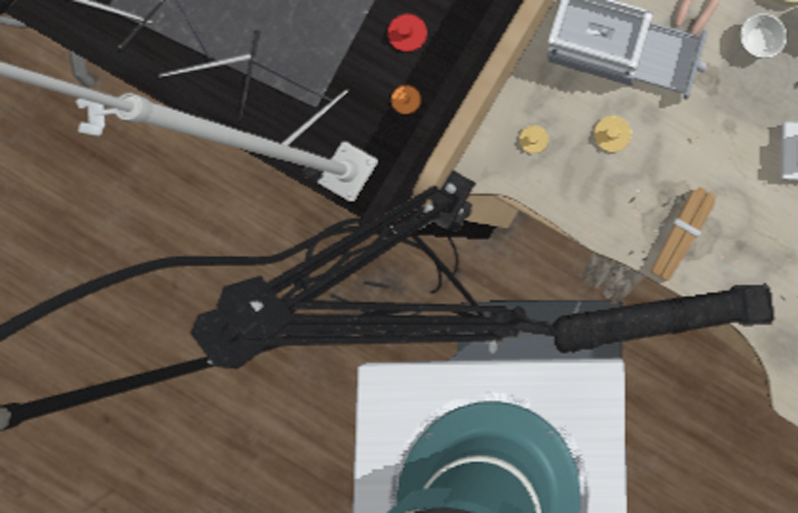

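View pics/hm.png

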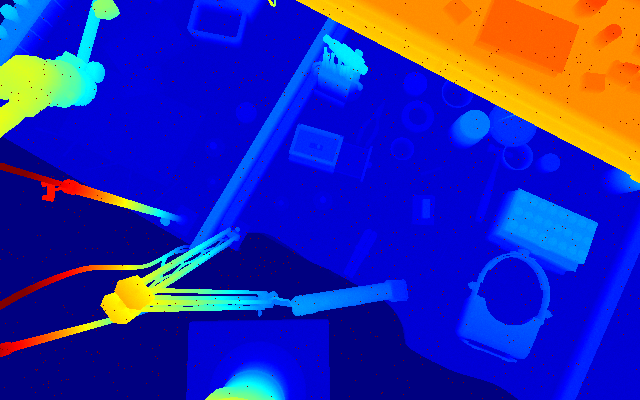

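```bash
python3 - <<'E'
from h import *
X=np.load('pics/X.npy')
def near(u,v,r=4):
    p=X[v-r:v+r+1,u-r if u>=r else 0:u+r+1].reshape(-1,3); return p[p[:,2].argsort()[-8]].round(3)
print('black pole');[print(a,near(*a)) for a in [(5,350),(30,340),(60,330),(90,320),(123,298)]]
print('cable');[print(a,near(*a)) for a in [(5,305),(40,278),(90,267),(140,268),(180,250)]]
print('white');[print(a,near(*a)) for a in [(5,170),(30,175),(70,187),(120,198),(180,215),(48,192)]]
print('robot2');[print(a,near(*a)) for a in [(40,80),(90,70),(10,100),(105,5)]]
im,d=load('s0')
for a in [(340,20),(340,120),(328,165),(338,300),(338,380),(290,60),(290,300),(200,60),(215,130),(235,270),(195,10),(420,230),(310,300)]: print('s',a,D('scene',d,*a).round(3))
E
```

```text
black pole
(5, 350) [0.19  0.213 0.508]
(30, 340) [0.194 0.217 0.46 ]
(60, 330) [0.193 0.218 0.397]
(90, 320) [0.193 0.22  0.312]
(123, 298) [0.234 0.143 0.37 ]
cable
(5, 305) [0.247 0.163 0.584]
(40, 278) [0.268 0.17  0.521]
(90, 267) [0.277 0.166 0.432]
(140, 268) [0.28  0.158 0.291]
(180, 250) [0.314 0.157 0.109]
white
(5, 170) [0.381 0.176 0.584]
(30, 175) [0.383 0.174 0.549]
(70, 187) [0.385 0.174 0.477]
(120, 198) [0.382 0.17  0.352]
(180, 215) [0.38  0.17  0.071]
(48, 192) [0.371 0.198 0.468]
robot2
(40, 80) [0.604 0.339 0.298]
(90, 70) [0.679 0.332 0.177]
(10, 100) [0.558 0.377 0.303]
(105, 5) [0.766 0.261 0.262]
s (340, 20) [0.19  0.228 0.522]
s (340, 120) [0.189 0.228 0.444]
s (328, 165) [0.241 0.152 0.347]
s (338, 300) [0.185 0.229 0.231]
s (338, 380) [0.182 0.228 0.083]
s (290, 60) [0.272 0.172 0.464]
s (290, 300) [0.314 0.14  0.074]
s (200, 60) [0.377 0.185 0.451]
s (215, 130) [0.376 0.18  0.368]
s (235, 270) [0.377 0.182 0.145]
s (195, 10) [ 0.744 -0.189  0.393]
s (420, 230) [ 0.184 -0.083  0.109]
s (310, 300) [0.32  0.07  0.004]
```

```bash
python3 - <<'E'
from h import *
X=np.load('pics/X.npy')
def reg(u0,v0,u1,v1,zl,zh):
    p=X[v0:v1,u0:u1].reshape(-1,3); return p[(p[:,2]>zl)&(p[:,2]<zh)]
def rect(n,p):
    r=cv2.minAreaRect((p[:,:2]*1000).astype(np.float32)); print(n,len(p),np.round(r[0],1),np.round(r[1],1),round(r[2],1),'z',np.median(p[:,2]).round(4))
rect('jigrim',reg(280,115,348,180,.055,.075))
rect('jigrim57',reg(280,115,348,180,.05,.075))
rect('cover plate',reg(405,185,442,230,.011,.023))
rect('cover bar',reg(405,185,442,230,.035,.05))
rect('front',reg(345,135,385,185,.022,.036))
rect('frontknob',reg(345,135,385,185,.012,.036))
rect('blank spig',reg(268,190,292,216,.012,.03))
rect('blank disc',reg(268,190,292,216,.003,.03))
rect('big disc',reg(308,186,334,216,.003,.04))
rect('pin',reg(305,138,326,152,.0,.075))
p=X[140:150,306:326];print((p[...,2]*1000).round())
E
```

```text
jigrim 600 [ 553.8 -115.6] [157.9  78. ] 68.7 z 0.062
jigrim57 842 [ 554.2 -115.7] [159.   79.4] 67.6 z 0.0602
cover plate 468 [ 399.9 -386.9] [51.  70.5] 85.8 z 0.0169
cover bar 144 [ 399.5 -386.1] [15.5 42.4] 87.7 z 0.0443
front 119 [ 508.4 -258. ] [17.2 86.4] 76.0 z 0.0308
frontknob 273 [ 527.  -235.5] [ 65.9 116.5] 82.9 z 0.0187
blank spig 23 [419.2 -52.5] [10.4  9.9] 46.5 z 0.0172
blank disc 235 [421.2 -48.9] [54.8 59.9] 89.3 z 0.0052
big disc 362 [ 424.9 -146.4] [59.7 69.9] 89.4 z 0.007
pin 294 [ 549.6 -134.6] [46.6 32.7] 89.8 z 0.0482
[[49. 49. 50. 49. 48. 52. 50. 49. 52. 50. 46. 49. 47. 47. 48. 50. 48. 49.
  48. 50.]
 [49. 47. 49. 49. 50. 48. 48. 48. 49. 49. 47. 49. 49. 46. 48. 51. 48. 48.
  49. 52.]
 [49. 50. 47. 48. 46. 45. 48. 47. 48. 48. 50. 47. 51. 51. 48. 49. 46. 47.
  47. 46.]
 [48. 52. 48. 51. 40. 37. 39. 39. 38. 46. 51. 49. 47. 50. 52. 48. 50. 46.
  49. 48.]
 [47. 49. 49. 48. 36. 37. 38. 39. 36. 40. 39. 39. 57. 49. 47. 49. 49. 47.
  49. 49.]
 [48. 51. 48. 46. 41. 40. 38. 40. 35. 38. 40. 55. 56. 56. 39. 37. 47. 47.
  51. 48.]
 [48. 49. 47. 37. 38. 41. 41. 39. 36. 39. 38. 58. 59. 57. 40. 36. 37. 48.
  51. 48.]
 [51. 50. 51. 48. 40. 37. 35. 38. 40. 43. 39. 55. 56. 55. 40. 39. 40. 47.
  51. 48.]
 [46. 47. 52. 49. 49. 48. 47. 50. 38. 41. 37. 48. 50. 45. 39. 39. 40. 52.
  49. 49.]
 [50. 49. 47. 52. 47. 48. 47. 50. 48. 51. 47. 40. 43. 36. 38. 37. 48. 49.
  50. 50.]]
```

```bash
python3 - <<'E'
from h import *
crop('t0','c3',280,110,385,190,7.5)
X=np.load('pics/X.npy')
p=X[115:180,284:348].reshape(-1,3); q=p[(p[:,2]>.053)&(p[:,2]<.07)&(p[:,1]<-.075)]
r=cv2.minAreaRect((q[:,:2]*1000).astype(np.float32));print(r)
f=X[135:185,345:385].reshape(-1,3);q=f[(f[:,2]>.024)&(f[:,2]<.036)&(f[:,1]<-.23)];r=cv2.minAreaRect((q[:,:2]*1000).astype(np.float32));print(r,len(q))
print('pin',P('top',318.2,145.7,.056),P('top',318,145.5,.056))
for c in [(300,124.3),(342.5,137),(332.5,164.5),(289.3,153)]: print(P('top',*c,.063))
E
```

```text
((546.1248168945312, -136.28567504882812), (109.96016693115234, 72.85919189453125), 72.67212677001953)
((507.96612548828125, -258.8948974609375), (15.337045669555664, 86.7379379272461), 72.70287322998047) 110
pin [ 0.54460636 -0.14185632  0.056     ] [ 0.54508323 -0.14140268  0.056     ]
[ 0.5936373  -0.10061084  0.063     ]
[ 0.56267527 -0.19761579  0.063     ]
[ 0.49858058 -0.17365594  0.063     ]
[ 0.52623183 -0.07597742  0.063     ]
```

View pics/c3.png

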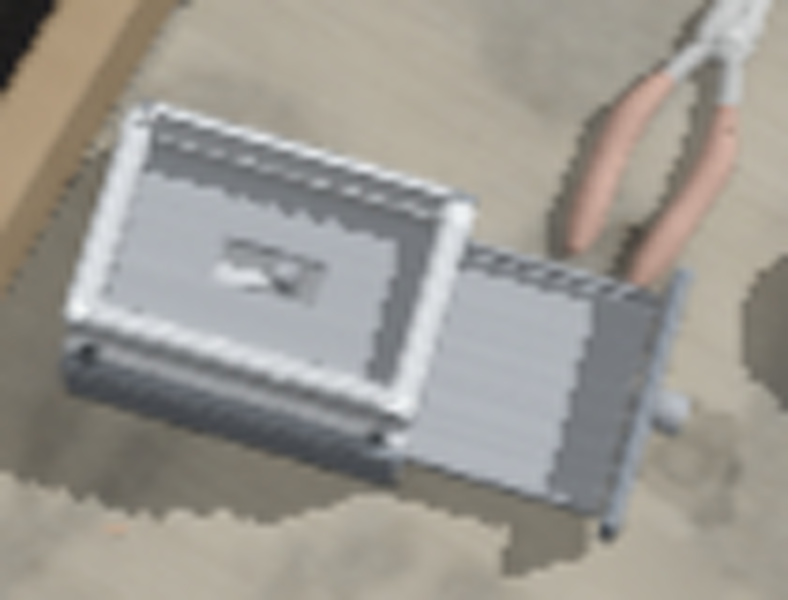

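Blank candidates in the top image are yellow (281,203), larger yellow (322,200), orange (213,183) and (245,113), and red (213,147). The smaller yellow one at (281,203) is meant. The crop confirms this: about 15 px across against 20 px for the other. The jig is at about (315,145), with the drawer open towards (368,165). The cover is at (423,210). The pin shows in the slot at (318,146), about 5 mm off centre towards the front. Two vertical poles stand between the start pose and the work, so I'll raise the arm before swinging it across.

```bash
python3 -m inch '[0,0,0.06,0,0,0,0.06,0,0,0,0.06,0,0,0,0.06,0,0,0,0.06,0,0,0,0.06,0]'; python3 - <<'E'
from h import *
print(arm.get_obs()['joint_positions'])
a=np.radians(72.7);xj=np.array([np.cos(a),np.sin(a)]);yj=np.array([-xj[1],xj[0]]);c=np.array([.5456,-.1367])
for n,u,v,z in [('panel',366.4,164,.031),('panelL',280+680/7.5,110+275/7.5,.031),('panelR',280+608/7.5,110+525/7.5,.031),('knob',370.5,165,.0185),('pin',318.2,145.7,.056)]:
    p=P('top',u,v,z)[:2];print(n,p,(p-c)@xj,(p-c)@yj)
E
```

```text
clock: 0.85
ee_pos: [0.1844, 0.6168, 0.5916]
ee_rot: [-178.9, 0.1, 163.4]
wrist_force: [0.5, 1.4, 0.2]
width: 0.998
[-77.03128468  21.44443464   1.17272149  54.57865822  -0.43822494
 105.1196496   -2.65403687]
panel [ 0.50622811 -0.25458979] -0.12426476056726575 0.0025332742162993984
panelL [ 0.54795359 -0.26587395] -0.12263032431314991 -0.040660200434341244
panelR [ 0.46821696 -0.24104544] -0.12263670648682193 0.04285258132491303
knob [ 0.50653252 -0.2658456 ] -0.13492084025490436 -0.0011045587757165373
pin [ 0.54460636 -0.14185632] -0.005218536076459776 -0.0005846668950622788
```

```bash
python3 -m inch '[0.053,-0.018,-0.03,-5.5,0.051,-0.023,0,-5.5]'; python3 - <<'E'
from h import *
o=arm.get_obs();print(o['joint_positions'].round(1),o['effort'].round(1))
snap('scene','s1');snap('top','t1')
E
```

```text
clock: 1.1
ee_pos: [0.2854, 0.5791, 0.5671]
ee_rot: [-179.6, -0.1, 152.7]
wrist_force: [1.2, 0.2, 0.8]
width: 0.995
[-69.7  20.4   4.8  59.1  -1.9 101.   -2.8] [ -3.5 -52.9  -0.4 -28.8   0.1   0.    0. ]
```

View pics/s1.png

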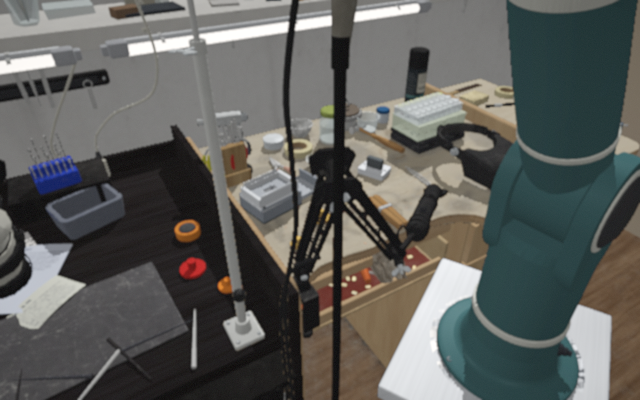

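View pics/t1.png

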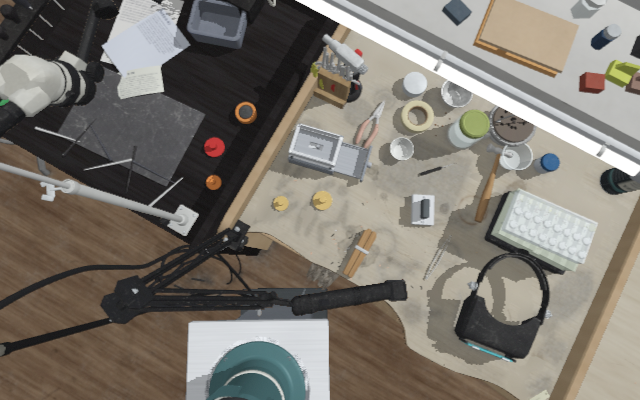

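```bash
cat > e.py <<'E'
from plant import arm
o=arm.get_obs();print(o['joint_positions'].round(1),o['effort'].round(1))
E
python3 -m inch '[0.035,-0.019,0,-4]';python3 e.py; python3 -m inch '[0.035,-0.021,0,-4]';python3 e.py;  python3 -m inch '[0.034,-0.024,0,-4]';python3 e.py
```

```text
clock: 1.32
ee_pos: [0.3242, 0.5584, 0.57]
ee_rot: [-179.8, -0.0, 148.3]
wrist_force: [-0.2, 1.0, -0.4]
width: 0.997
[-66.8  20.3   6.4  59.   -2.3 101.   -2.9] [ -2.7 -51.1  -0.  -28.5  -0.1   0.1   0. ]
clock: 1.45
ee_pos: [0.3601, 0.5368, 0.5696]
ee_rot: [-179.8, -0.0, 144.2]
wrist_force: [-0.0, 0.6, -0.8]
width: 1.002
[-64.1  20.4   8.   59.   -2.9 101.   -2.9] [ -2.2 -50.2   0.6 -28.1   0.1   0.1  -0. ]
clock: 1.58
ee_pos: [0.3945, 0.5127, 0.5689]
ee_rot: [-179.7, -0.0, 140.2]
wrist_force: [0.6, 0.9, -0.7]
width: 0.999
[-61.3  20.5   9.5  59.   -3.4 101.   -2.8] [ -2.2 -50.4   0.9 -28.2   0.1   0.1  -0. ]
```

```bash

python3 -m inch '[0.031,-0.025,0,-4]';python3 e.py; python3 -m inch '[0.029,-0.027,0,-4]';python3 e.py;  python3 -m inch '[0.027,-0.029,0,-4]';python3 e.py;  python3 -m inch '[0.024,-0.031,0,-4]';python3 e.py
```

```text
clock: 1.7
ee_pos: [0.4263, 0.487, 0.5683]
ee_rot: [-179.7, -0.0, 136.1]
wrist_force: [-0.2, 0.1, 0.4]
width: 1.0
[-58.6  20.5  11.1  59.1  -4.  101.   -2.9] [ -1.9 -50.2   1.3 -28.1   0.1   0.1   0. ]
clock: 1.82
ee_pos: [0.4559, 0.4595, 0.5677]
ee_rot: [-179.6, -0.0, 132.0]
wrist_force: [-0.1, -0.4, -0.6]
width: 0.999
[-56.   20.6  12.5  59.2  -4.5 101.   -3.1] [ -1.9 -50.1   1.5 -28.2   0.1   0.1   0. ]
clock: 1.95
ee_pos: [0.4835, 0.43, 0.5671]
ee_rot: [-179.5, -0.1, 127.9]
wrist_force: [0.3, 0.5, 0.0]
width: 0.998
[-53.3  20.6  14.   59.4  -5.1 101.   -3.2] [ -1.9 -49.9   1.7 -28.2   0.1   0.1   0. ]
clock: 2.08
ee_pos: [0.5081, 0.3983, 0.5663]
ee_rot: [-179.5, -0.1, 123.8]
wrist_force: [-0.1, -0.1, -0.2]
width: 0.997
[-50.7  20.5  15.5  59.7  -5.5 100.9  -3.4] [ -1.9 -49.5   1.9 -28.2   0.1   0.1   0. ]
```

```bash

python3 -m inch '[0.024,-0.035,0,-4]';python3 e.py; python3 -m inch '[0.022,-0.037,0,-4]';python3 e.py;  python3 -m inch '[0.019,-0.040,0,-4]';python3 e.py;  python3 -m inch '[0.015,-0.042,0,-4]';python3 e.py; python3 -m inch '[0.01,-0.042,0,-4]';python3 e.py
```

```text
clock: 2.2
ee_pos: [0.5324, 0.3629, 0.5657]
ee_rot: [-179.4, -0.1, 119.7]
wrist_force: [0.8, 0.1, 0.9]
width: 1.002
[-47.9  20.4  17.   60.1  -6.  100.9  -3.2] [ -2.2 -49.4   2.  -28.2   0.1   0.1  -0. ]
clock: 2.33
ee_pos: [0.5549, 0.3252, 0.565]
ee_rot: [-179.3, -0.1, 115.7]
wrist_force: [0.2, -0.4, -1.3]
width: 1.002
[-45.   20.3  18.6  60.4  -6.6 100.8  -3. ] [ -2.2 -49.2   2.3 -28.2   0.1   0.1  -0. ]
clock: 2.45
ee_pos: [0.5743, 0.2846, 0.5643]
ee_rot: [-179.3, -0.1, 111.6]
wrist_force: [0.2, 1.0, -0.2]
width: 0.997
[-42.1  20.1  20.2  61.   -7.  100.7  -2.7] [ -2.3 -48.7   2.5 -28.3   0.1   0.1  -0.1]
clock: 2.58
ee_pos: [0.5897, 0.2418, 0.5635]
ee_rot: [-179.2, -0.1, 107.5]
wrist_force: [-0.5, 0.3, 0.4]
width: 1.001
[-39.2  19.7  21.8  61.7  -7.4 100.6  -2.4] [ -2.2 -47.9   2.6 -28.3   0.    0.1  -0. ]
clock: 2.7
ee_pos: [0.6, 0.1988, 0.5628]
ee_rot: [-179.1, -0.0, 103.4]
wrist_force: [0.4, -0.5, 0.8]
width: 0.997
[-36.5  19.2  23.3  62.7  -7.7 100.3  -2.2] [ -2.  -46.8   2.8 -28.4   0.    0.2  -0. ]
```

```bash

python3 -m inch '[0,-0.05,0,-5,0,-0.05,0,-6]';python3 e.py; python3 -m inch '[-0.02,-0.05,0,-7,-0.03,-0.05,0,-7]';python3 e.py; python3 -m inch '[-0.05,-0.05,0,-8,-0.05,-0.02,0,-8]';python3 e.py
```

```text
clock: 2.95
ee_pos: [0.6001, 0.0971, 0.5611]
ee_rot: [-179.0, -0.0, 92.2]
wrist_force: [0.4, -0.0, 1.1]
width: 1.003
[-31.3  16.4  27.2  67.   -7.6  99.3  -4. ] [ -2.3 -42.7   2.5 -28.6  -0.    0.2   0.2]
clock: 3.2
ee_pos: [0.5497, -0.0054, 0.5588]
ee_rot: [-178.8, 0.1, 77.7]
wrist_force: [-0.1, 0.3, 1.2]
width: 1.0
[-28.5   9.2  31.3  75.8  -4.9  97.4 -10.3] [ -1.6 -30.3   1.  -29.3  -0.3   0.2   0.5]
clock: 3.45
ee_pos: [0.4539, -0.0726, 0.5576]
ee_rot: [-178.8, 0.2, 61.0]
wrist_force: [1.0, 0.7, 0.4]
width: 0.998
[-28.9  -2.8  32.8  86.9   1.2  96.7 -25.1] [  1.1 -14.    0.  -28.9  -0.4  -0.    1.5]
```

```bash
python3 -m inch '[0,0.02,-0.06,6,-0.02,0,-0.06,6,0,0,-0.06,0,0,0,-0.06,0]';python3 e.py; python3 - <<'E'
from h import *
snap('top','t2');crop('t2','c4',230,160,310,220,10)
snap('scene','s2')
X=np.load('pics/X.npy')
p=X[190:216,268:292].reshape(-1,3);q=p[(p[:,2]>.0035)&(p[:,2]<.0075)];q=q[np.hypot(q[:,0]-.42,q[:,1]+.052)<.024]
print(cv2.minEnclosingCircle((q[:,:2]*1000).astype(np.float32)),q.mean(0))
E
```

```text
clock: 3.95
ee_pos: [0.4315, -0.0545, 0.3179]
ee_rot: [-179.6, -0.5, 73.2]
wrist_force: [1.3, 0.6, -0.5]
width: 0.999
[-29.3  -1.3  32.6 115.5   0.2  65.9 -13.6] [  0.3 -24.8  -0.2 -27.6   0.3   1.5  -0.3]
((420.2446594238281, -50.52360153198242), 22.08468246459961) [ 0.41951149 -0.0521635   0.0054785 ]
```

View pics/t2.png

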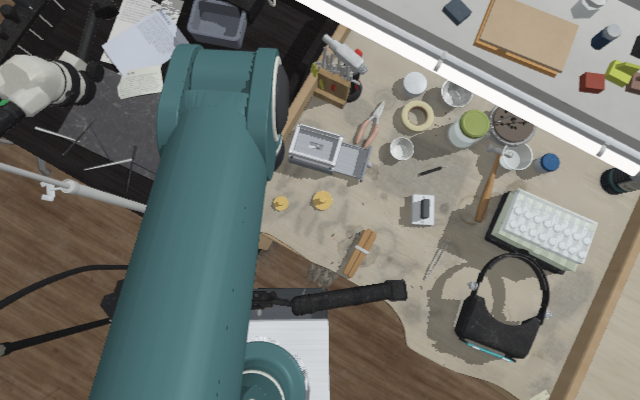

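View pics/s2.png

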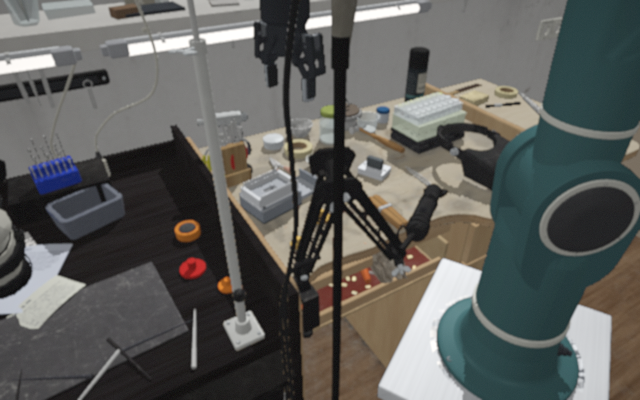

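```bash
python3 - <<'E'
from h import *
crop('t0','c5',266,190,296,218,20)
E
```

```text
(no output)
```

View pics/c5.png

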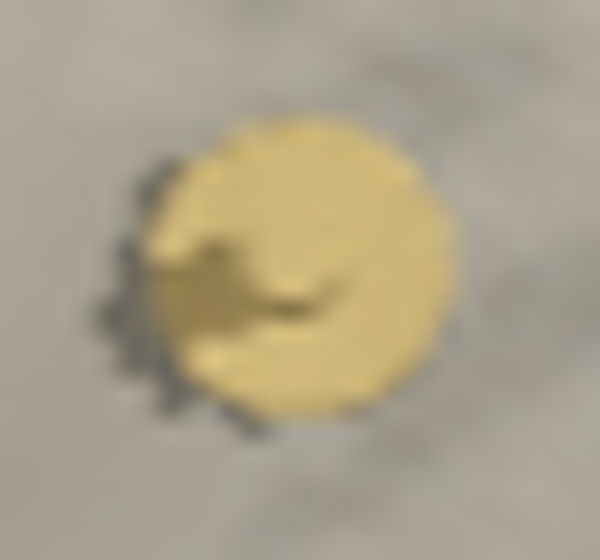

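```bash
python3 - <<'E'
from h import *
print(P('top',280.7,202.8,.0035),P('top',281.15,203.3,.0035))
im,d=load('t2')
for a in [(200,100),(260,100),(280,90),(270,140),(215,200),(150,200),(260,200),(180,300),(110,380),(240,330)]: print(a,D('top',d,*a).round(3))
E
```

```text
[ 0.42032945 -0.05177873  0.0035    ] [ 0.41912173 -0.05284648  0.0035    ]
(200, 100) [ 0.409 -0.046  0.688]
(260, 100) [ 0.409 -0.092  0.686]
(280, 90) [ 0.428 -0.105  0.66 ]
(270, 140) [ 0.384 -0.097  0.663]
(215, 200) [ 0.327 -0.068  0.723]
(150, 200) [ 0.329 -0.02   0.709]
(260, 200) [ 0.331 -0.093  0.687]
(180, 300) [ 0.266 -0.057  0.753]
(110, 380) [ 0.227 -0.026  0.765]
(240, 330) [ 0.246 -0.087  0.732]
```

```bash
python3 -m inch '[-0.011,0.002,-0.06,0,0,0,-0.06,0,0,0,-0.06,0,0,0,-0.06,0,0,0,-0.03,0,0,0,0,0]' 100
```

```text
clock: 4.8
ee_pos: [0.4332, -0.0491, 0.0535]
ee_rot: [179.9, -0.8, 73.6]
wrist_force: [0.6, 0.8, 0.2]
width: 0.611
```

```bash
python3 -m inch '[-0.013,-0.003,0,-1,0,0,-0.022,0,0,0,0,0]'; python3 - <<'E'
from h import *
snap('top','t3');crop('t3','c6',230,150,350,240,6.5);snap('scene','s3');crop('s3','c7',240,180,340,255,7.5)
E
```

```text
clock: 5.18
ee_pos: [0.4245, -0.0517, 0.0368]
ee_rot: [179.4, -1.1, 72.6]
wrist_force: [-0.2, -0.6, -0.1]
width: 0.61
```

View pics/c6.png

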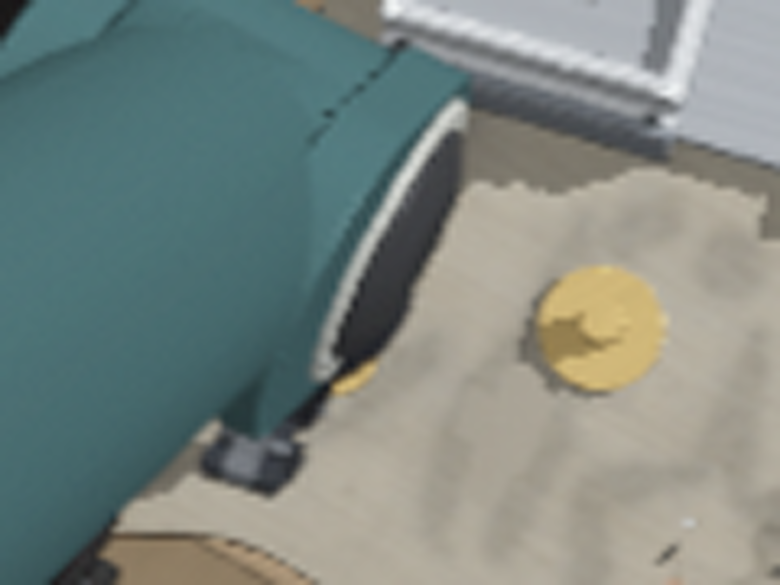

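View pics/c7.png

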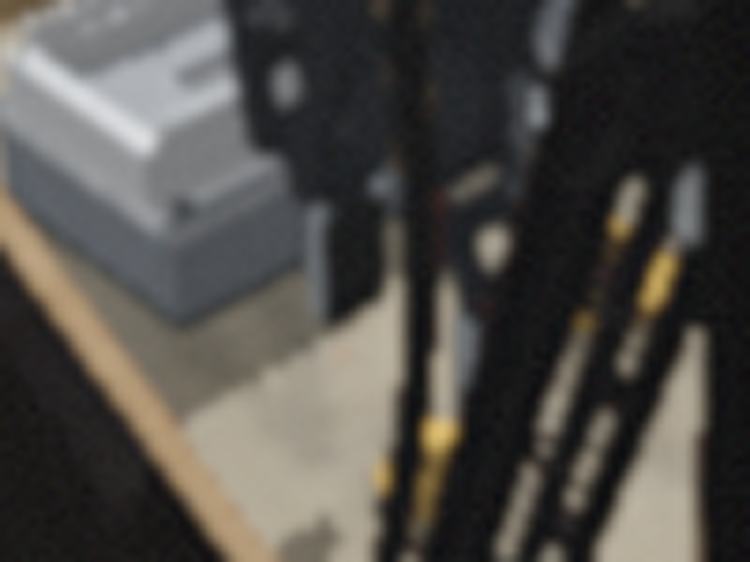

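```bash
python3 -m inch '[-0.005,0,0,0,0,0,-0.012,0,0,0,0,0]'; python3 -m inch '[0,0,-0.012,0,0,0,0,0]'
```

```text
clock: 5.65
ee_pos: [0.4212, -0.0515, 0.0269]
ee_rot: [179.1, -1.3, 72.6]
wrist_force: [0.6, 0.6, -0.9]
width: 0.605
clock: 5.9
ee_pos: [0.4211, -0.0516, 0.0138]
ee_rot: [179.2, -1.3, 72.6]
wrist_force: [0.3, 0.5, 0.4]
width: 0.607
```

```bash
python3 -m inch '[-0.001,0,-0.004,0,0,0,0,0]'; python3 -m inch '[0,0,0,0,0,0,0,0,0,0,0,0,0,0,0,0]' 255
```

```text
clock: 6.15
ee_pos: [0.4198, -0.0517, 0.0092]
ee_rot: [179.2, -1.2, 72.6]
wrist_force: [-0.1, 0.0, 0.9]
width: 0.604
clock: 6.65
ee_pos: [0.4201, -0.0518, 0.0096]
ee_rot: [179.1, -1.3, 72.6]
wrist_force: [0.1, -0.3, -0.3]
width: 0.096
```

```bash
python3 -m inch '[0,0,0,0,0,0,0,0]'; python3 -m inch '[0,0,0.03,0,0,0,0.03,0,0,0,0,0]'
```

```text
clock: 6.9
ee_pos: [0.4201, -0.0517, 0.0096]
ee_rot: [179.1, -1.3, 72.6]
wrist_force: [0.2, 0.3, -0.9]
width: 0.096
clock: 7.28
ee_pos: [0.4196, -0.0518, 0.0705]
ee_rot: [179.2, -1.2, 72.6]
wrist_force: [0.2, -0.3, -0.9]
width: 0.1
```

```bash
python3 - <<'E'
from h import *
snap('scene','s4');crop('s4','c8',240,150,340,250,6)
E
```

```text
(no output)
```

View pics/c8.png

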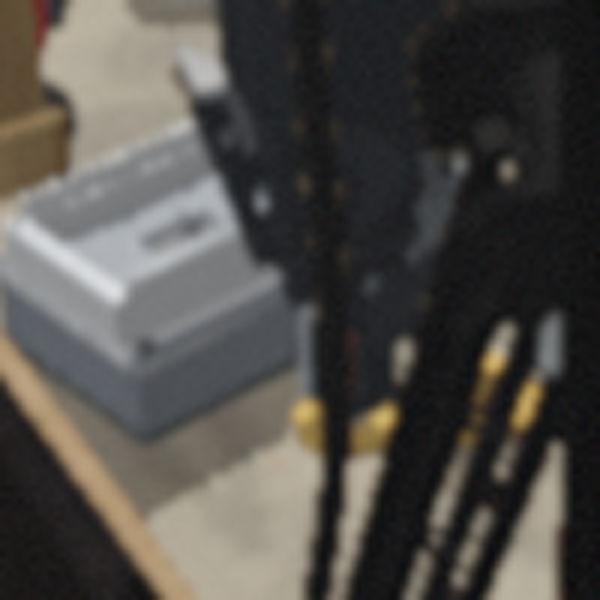

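```bash
python3 -m inch '[0,0,0.04,0,0,0,0.02,0,0.024,-0.044,0,0,0.024,-0.044,0,0,0.024,-0.044,0,0,0.024,-0.044,0,0,0,0,0,0]'
```

```text
clock: 8.2
ee_pos: [0.5137, -0.2295, 0.1228]
ee_rot: [-180.0, -1.1, 73.1]
wrist_force: [-0.7, 0.8, -1.1]
width: 0.096
```

```bash
python3 -m inch '[0.003,0.001,-0.04,0,0,0,-0.025,0,0,0,0,0]'; python3 - <<'E'
from h import *
snap('scene','s5');crop('s5','c9',230,130,350,230,6);snap('top','t5');crop('t5','c10',250,100,410,220,5)
E
```

```text
clock: 8.57
ee_pos: [0.5142, -0.226, 0.0523]
ee_rot: [-179.6, -1.2, 73.1]
wrist_force: [-0.4, -0.3, -0.2]
width: 0.095
```

View pics/c9.png

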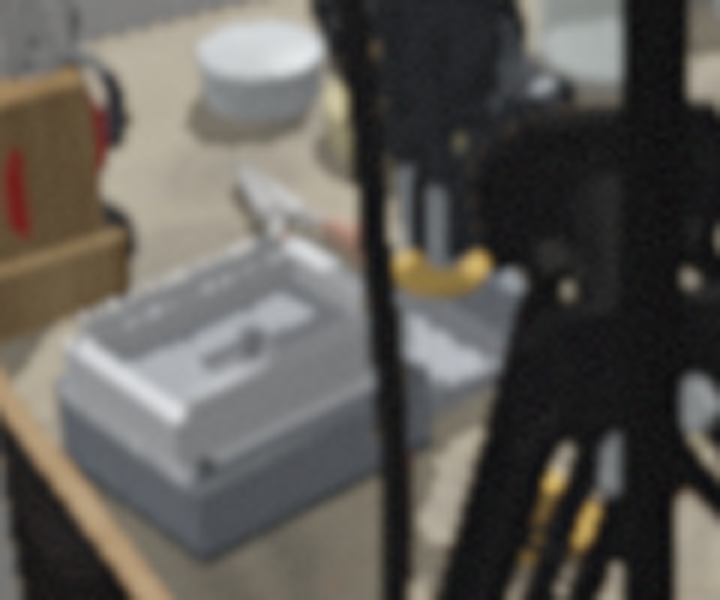

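View pics/c10.png

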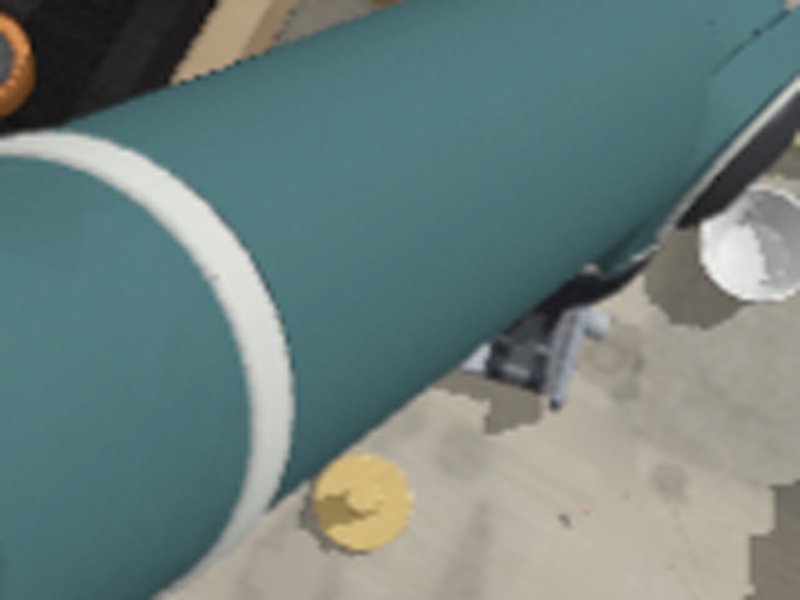

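```bash
python3 -m inch '[0.003,0,-0.016,0,0,0,-0.01,0,0,0,0,0]'; python3 -m inch '[0,0,-0.005,0,0,0,0,0]'
```

```text
clock: 9.05
ee_pos: [0.5203, -0.2265, 0.0285]
ee_rot: [180.0, -1.2, 73.1]
wrist_force: [-0.3, -0.0, 0.2]
width: 0.093
clock: 9.3
ee_pos: [0.5206, -0.2266, 0.0236]
ee_rot: [179.9, -1.2, 73.1]
wrist_force: [0.8, 0.4, -0.5]
width: 0.098
```

```bash
python3 -m inch '[-0.003,0,-0.003,0,0,0,0,0]';python3 -m inch '[0,0,-0.0015,0,0,0,0,0]'
```

```text
clock: 9.55
ee_pos: [0.5175, -0.2268, 0.0206]
ee_rot: [179.9, -1.2, 73.1]
wrist_force: [-0.2, 1.2, -0.3]
width: 0.094
clock: 9.8
ee_pos: [0.5176, -0.2268, 0.0193]
ee_rot: [179.9, -1.2, 73.1]
wrist_force: [0.3, 0.8, -0.8]
width: 0.095
```

```bash
python3 -m inch '[0,0,-0.001,0,0,0,0,0]'
```

```text
clock: 10.05
ee_pos: [0.5177, -0.2269, 0.0186]
ee_rot: [179.9, -1.2, 73.1]
wrist_force: [-0.1, -0.3, 2.1]
width: 0.098
```

```bash
python3 -m inch '[0,0,0,0,0,0,0,0,0,0,0,0,0,0,0,0]' 190; python3 -m inch '[0,0,0.02,0,0,0,0.06,0,0,0,0.03,0,0,0,0,0]'; python3 - <<'E'
from h import *
snap('scene','s6');crop('s6','c11',230,130,350,230,6)
E
```

```text
clock: 10.55
ee_pos: [0.5179, -0.2269, 0.0185]
ee_rot: [179.8, -1.2, 73.1]
wrist_force: [0.1, -0.6, 0.5]
width: 0.256
clock: 11.05
ee_pos: [0.5178, -0.2275, 0.135]
ee_rot: [179.8, -1.2, 73.1]
wrist_force: [0.6, 0.9, 0.5]
width: 0.253
```

View pics/c11.png

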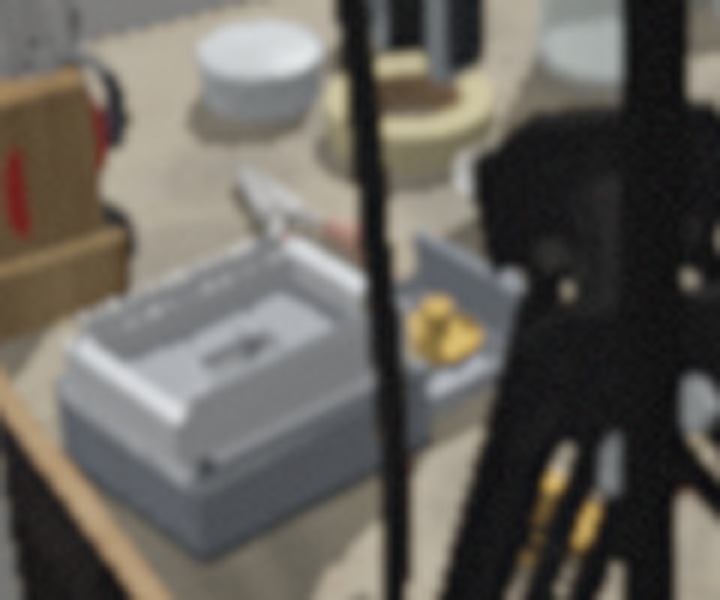

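```bash
python3 -m inch '[-0.011,-0.035,0,0,-0.011,-0.034,0,0,0,0,-0.05,0,0,0,-0.04,0,0,0,-0.015,0,0,0,0,0]' 255
```

```text
clock: 11.85
ee_pos: [0.4922, -0.2962, 0.0231]
ee_rot: [-179.8, -1.3, 73.1]
wrist_force: [0.5, 0.6, 0.3]
width: -0.004
```

```bash
python3 -m inch '[0.004,-0.001,-0.009,0,0,0,0,0]'; python3 - <<'E'
from h import *
snap('scene','s7');crop('s7','c12',230,130,350,230,6)
snap('top','t7');crop('t7','c13',250,100,410,220,5)
E
```

```text
clock: 12.1
ee_pos: [0.4979, -0.2975, 0.0154]
ee_rot: [180.0, -1.3, 73.2]
wrist_force: [-0.2, -0.2, 0.5]
width: 0.0
```

View pics/c12.png

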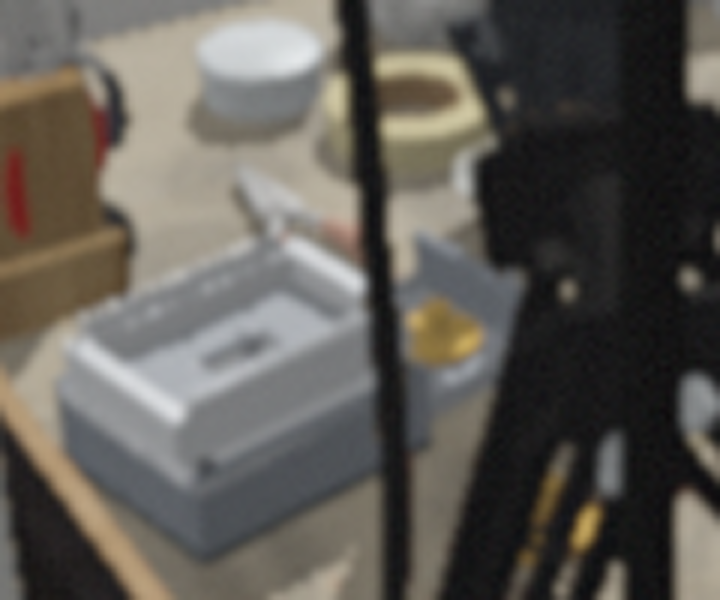

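View pics/c13.png

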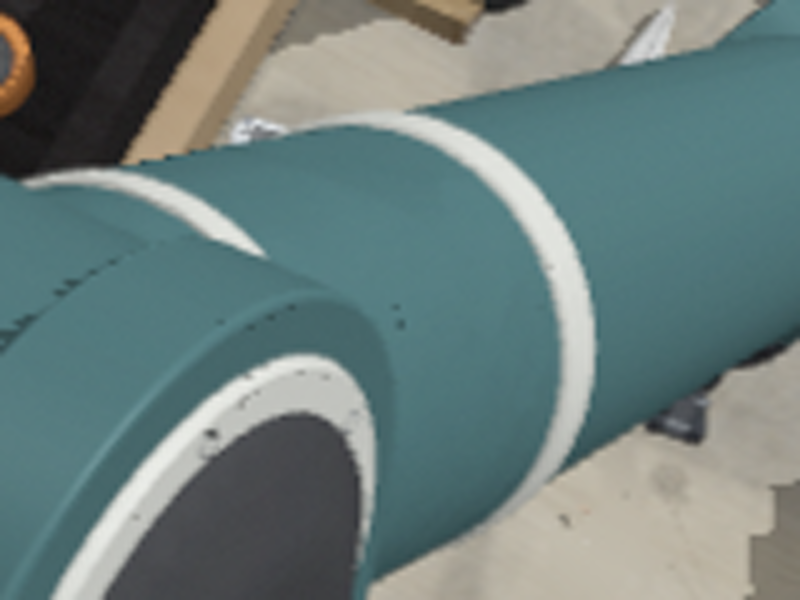

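```bash
python3 -m inch '[0.004,0.011,0,0,0.0025,0.008,0,0,0.0025,0.008,0,0,0.0025,0.008,0,0]';python3 -m inch '[0.003,0.010,0,0,0.003,0.010,0,0,0.003,0.010,0,0]'
```

```text
clock: 12.7
ee_pos: [0.5105, -0.2615, 0.0173]
ee_rot: [179.8, -1.2, 73.1]
wrist_force: [0.4, -2.2, -1.0]
width: 0.0
clock: 13.08
ee_pos: [0.5203, -0.23, 0.0173]
ee_rot: [179.8, -1.2, 73.1]
wrist_force: [-0.2, -2.0, -0.8]
width: 0.001
```

```bash
python3 -m inch '[0.0025,0.008,0,0,0.0015,0.005,0,0]';python3 -m inch '[0.0008,0.0025,0,0,0,0,0,0]'
```

```text
clock: 13.32
ee_pos: [0.5249, -0.2152, 0.0173]
ee_rot: [179.8, -1.2, 73.2]
wrist_force: [1.0, -0.3, -0.9]
width: 0.001
clock: 13.58
ee_pos: [0.525, -0.2148, 0.0174]
ee_rot: [179.7, -1.0, 73.1]
wrist_force: [0.7, -0.5, -0.3]
width: -0.005
```

```bash
python3 -m inch '[0.0015,0.004,0,0]';python3 -m inch '[0.0015,0.004,0,0]'; python3 e.py
```

```text
clock: 13.7
ee_pos: [0.5251, -0.2144, 0.0175]
ee_rot: [179.7, -0.7, 73.0]
wrist_force: [-5.8, -14.1, -1.2]
width: 0.002
clock: 13.82
ee_pos: [0.5251, -0.2145, 0.0176]
ee_rot: [179.6, -0.4, 72.8]
wrist_force: [-3.5, -10.8, -1.6]
width: 0.003
[ -2.6  38.9  28.2 112.3 -31.1  36.   28.8] [ -6.  -52.4   1.6 -15.8  -1.8   1.5   0. ]
```

```bash
python3 -m inch '[-0.006,-0.02,0,0,-0.006,-0.02,0,0,-0.02,-0.02,0.05,0,-0.03,-0.05,0.06,0,-0.03,-0.05,0.06,0,0,0,0,0]' 100; python3 - <<'E'
from h import *
snap('scene','s8');crop('s8','c14',230,130,350,230,6)
snap('top','t8');crop('t8','c15',250,100,410,220,5)
E
```

```text
clock: 14.58
ee_pos: [0.4449, -0.3526, 0.162]
ee_rot: [179.8, -0.6, 72.9]
wrist_force: [-0.4, -0.6, -0.3]
width: 0.61
```

View pics/c14.png

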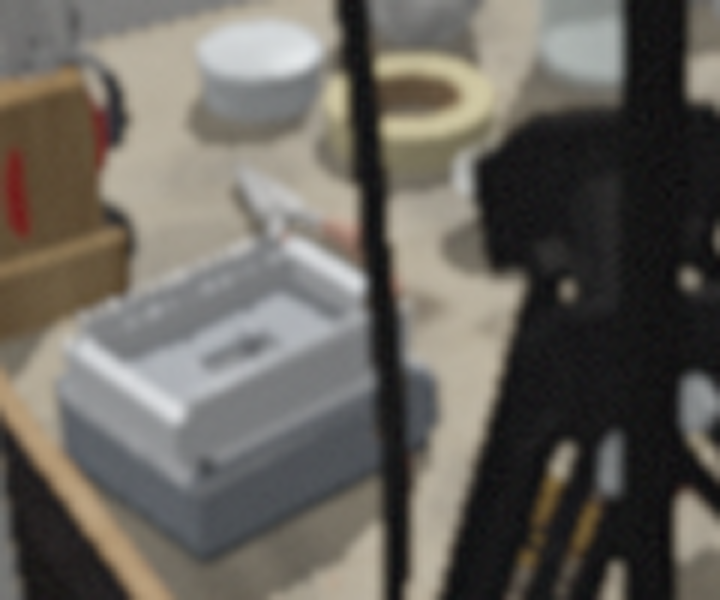

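View pics/t8.png

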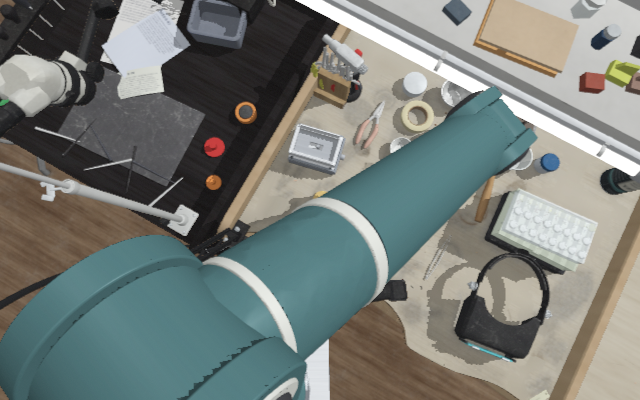

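```bash
python3 -m inch '[-0.01,-0.008,0,-9.5,-0.01,-0.008,0,-9.5,-0.01,-0.008,0,-9.5,-0.01,-0.008,0,-9.5,-0.005,-0.003,0,-9.5,0,0,0,-9.5,0,0,0,-9.5,0,0,0,-9.5,0,0,0,0]'; python3 e.py; python3 - <<'E'
from h import *
snap('scene','s9');crop('s9','c16',320,120,440,220,6)
snap('top','t9');crop('t9','c17',370,160,470,235,8)
E
```

```text
clock: 15.8
ee_pos: [0.4038, -0.3631, 0.1429]
ee_rot: [-178.4, -0.4, -3.8]
wrist_force: [-0.1, 0.4, 0.1]
width: 0.611
[ -2.3  32.6  55.2 113.2 -35.4  53.4 -22.2] [  0.1 -39.9  12.2 -18.7  -0.1   0.1  -0.4]
```

View pics/c16.png

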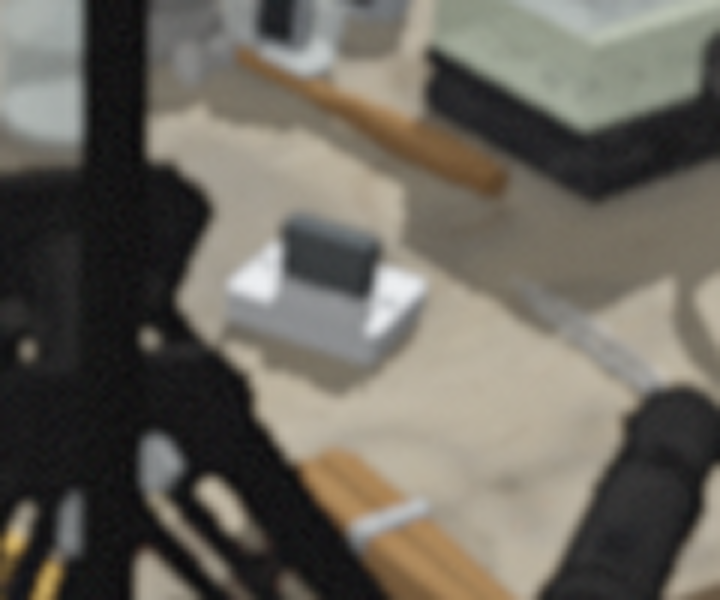

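View pics/c17.png

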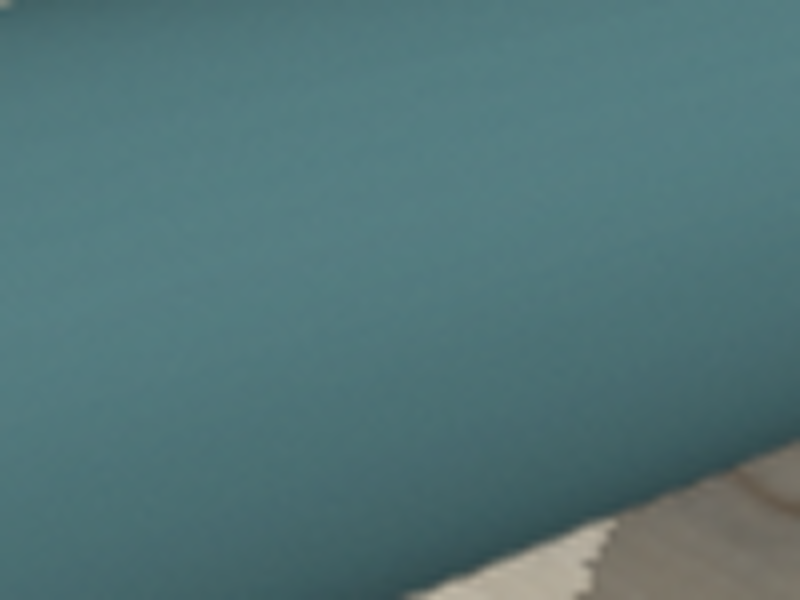

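```bash
python3 -m inch '[-0.004,-0.0235,0,0,0,0,-0.04,0,0,0,-0.025,0,0,0,0,0]'; python3 e.py
```

```text
clock: 16.4
ee_pos: [0.4015, -0.386, 0.076]
ee_rot: [-178.2, -0.6, -3.0]
wrist_force: [-0.5, -0.0, 0.7]
width: 0.606
[  5.1  38.9  48.7 113.  -41.8  48.3 -15.1] [  0.1 -44.3  12.  -15.5  -0.2  -0.    0.1]
```

```bash
python3 -m inch '[-0.001,0,-0.025,-0.5,0,0,-0.015,0,0,0,-0.008,0,0,0,0,0]'; python3 - <<'E'
from h import *
snap('scene','s10');crop('s10','c18',320,120,440,220,6)
E
```

```text
clock: 16.9
ee_pos: [0.4027, -0.3872, 0.0294]
ee_rot: [-178.3, -0.8, -3.2]
wrist_force: [-0.0, -0.2, 0.9]
width: 0.607
```

View pics/c18.png

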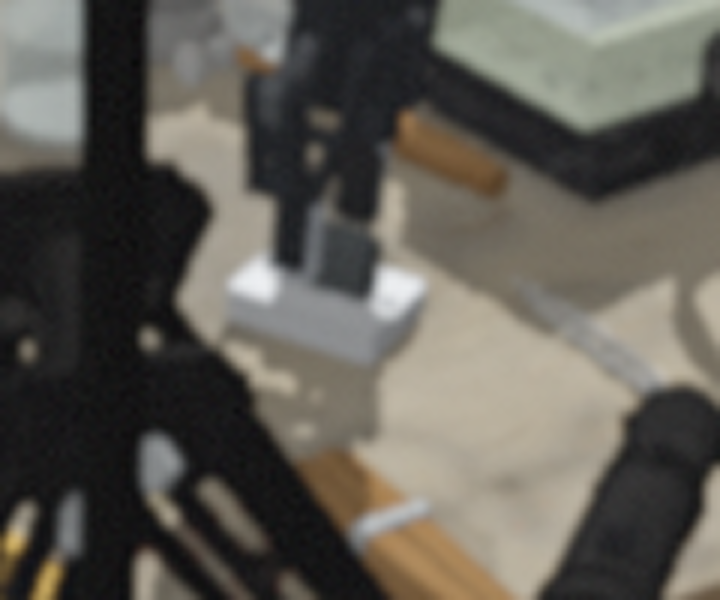

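```bash
python3 -m inch '[-0.003,0.0005,-0.007,0,0,0,0,0]'; python3 -m inch '[0,0,0,0,0,0,0,0,0,0,0,0,0,0,0,0]' 255; python3 -m inch '[0,0,0,0]'
```

```text
clock: 17.2
ee_pos: [0.4002, -0.3873, 0.0234]
ee_rot: [-178.4, -0.9, -3.2]
wrist_force: [-0.9, 0.2, 0.0]
width: 0.606
clock: 17.7
ee_pos: [0.4003, -0.3876, 0.024]
ee_rot: [-178.4, -1.0, -3.2]
wrist_force: [-1.1, 0.2, -0.3]
width: 0.166
clock: 17.82
ee_pos: [0.4003, -0.3876, 0.024]
ee_rot: [-178.4, -1.0, -3.2]
wrist_force: [0.2, 0.4, 0.9]
width: 0.174
```

```bash
python3 -m inch '[0,0,0.03,0,0,0,0.05,0,0,0,0.05,0,0,0,0,0]'; python3 -m inch '[0.016,0.028,0,9.5,0.016,0.028,0,9.5,0.016,0.028,0,9.5,0.016,0.028,0,9.5,0.016,0.028,0,9.5,0.016,0.028,0,9.5,0.016,0.028,0,9.5,0.016,0.028,0,9.5,0,0,0,0]'; python3 e.py
```

```text
clock: 18.32
ee_pos: [0.3994, -0.3862, 0.1557]
ee_rot: [-178.3, -0.8, -3.2]
wrist_force: [-0.4, -0.1, -1.5]
width: 0.171
clock: 19.45
ee_pos: [0.5243, -0.148, 0.1436]
ee_rot: [-177.4, -0.6, 75.4]
wrist_force: [-0.9, -1.3, -1.8]
width: 0.174
[-14.9  27.1  35.2 110.8 -20.3  51.   16.6] [ -0.8 -44.    6.6 -21.   -0.1   0.2   0.2]
```

```bash
python3 -m inch '[0.02,0.0065,-0.015,-2.7,0,0,0,0]'; python3 -m inch '[0,0,-0.01,0,0,0,0,0]'; python3 - <<'E'
from h import *
o=arm.get_obs();p=o['ee_pos'];a=np.radians(72.7);xj=np.array([np.cos(a),np.sin(a)]);yj=np.array([-xj[1],xj[0]]);c=np.array([.5456,-.1367]);print((p[:2]-c)@xj,(p[:2]-c)@yj)
snap('scene','s11');crop('s11','c19',210,90,340,200,6)
E
```

```text
clock: 19.7
ee_pos: [0.5426, -0.1414, 0.126]
ee_rot: [-177.2, -0.5, 72.5]
wrist_force: [-0.6, 0.1, -1.3]
width: 0.173
clock: 19.95
ee_pos: [0.5403, -0.1431, 0.1146]
ee_rot: [-177.0, -0.4, 72.4]
wrist_force: [-0.0, -0.3, -1.6]
width: 0.174
-0.007701238608136921 0.0031093281898530068
```

View pics/c19.png

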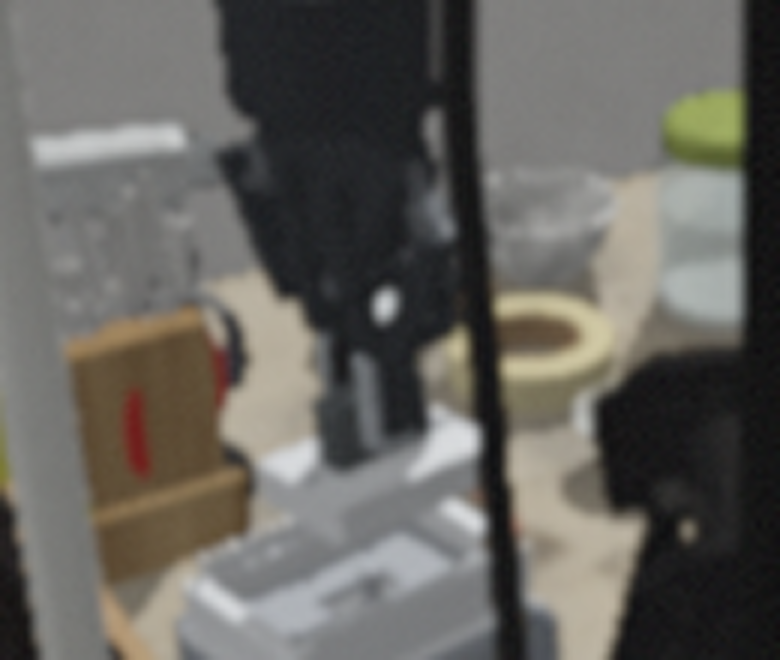

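```bash
cat > j.py <<'E'
from h import *
o=arm.get_obs();p=o['ee_pos'];a=np.radians(72.7);xj=np.array([np.cos(a),np.sin(a)]);yj=np.array([-xj[1],xj[0]]);c=np.array([.5456,-.1367]);print('jig',((p[:2]-c)@xj*1000).round(1),((p[:2]-c)@yj*1000).round(1),(p[2]*1000).round(1),o['ee_rot'].round(1),'F',o['wrist_force'].round(1))
E
python3 -m inch '[0.0045,0.0025,0,0.3,0,0,0,0]'; python3 j.py; python3 -m inch '[0.001,0.0,-0.012,0,0,0,0,0]'; python3 j.py
```

```text
clock: 20.25
ee_pos: [0.5456, -0.1414, 0.1159]
ee_rot: [-177.1, -0.5, 72.6]
wrist_force: [-0.3, -0.8, -2.1]
width: 0.171
jig -4.5 -1.4 115.9 [-177.1   -0.5   72.6] F [-0.3 -0.8 -2.1]
clock: 20.5
ee_pos: [0.5467, -0.1413, 0.1033]
ee_rot: [-177.2, -0.5, 72.6]
wrist_force: [0.8, 0.9, -1.7]
width: 0.172
jig -4.1 -2.4 103.3 [-177.2   -0.5   72.6] F [ 0.8  0.9 -1.7]
```

```bash
python3 -m inch '[-0.0022,0.0003,-0.007,0,0,0,0,0]'; python3 j.py; python3 - <<'E'
from h import *
snap('scene','s12');crop('s12','c20',220,120,320,205,7.5);snap('top','t12');crop('t12','c21',270,100,370,175,8)
E
```

```text
clock: 20.75
ee_pos: [0.5441, -0.141, 0.0955]
ee_rot: [-177.1, -0.5, 72.6]
wrist_force: [-0.1, 0.5, -2.2]
width: 0.171
jig -4.6 0.1 95.5 [-177.1   -0.5   72.6] F [-0.1  0.5 -2.2]
```

View pics/c20.png

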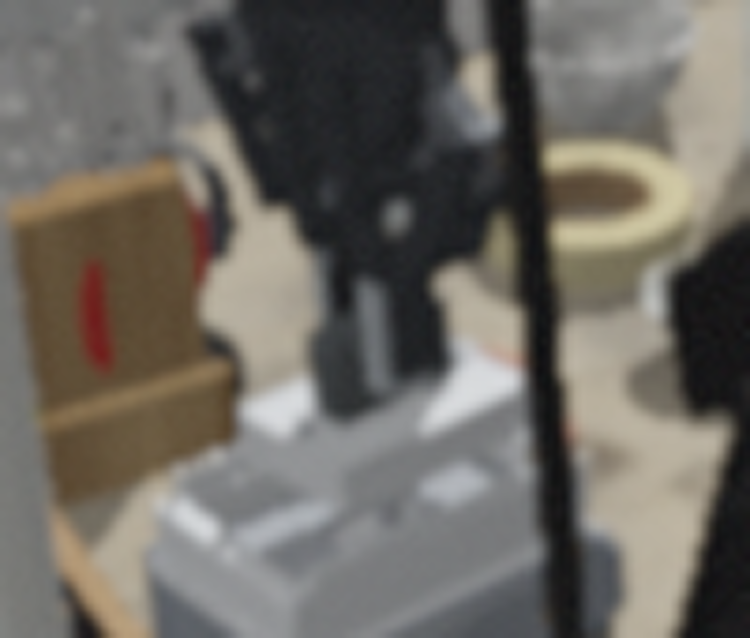

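View pics/c21.png

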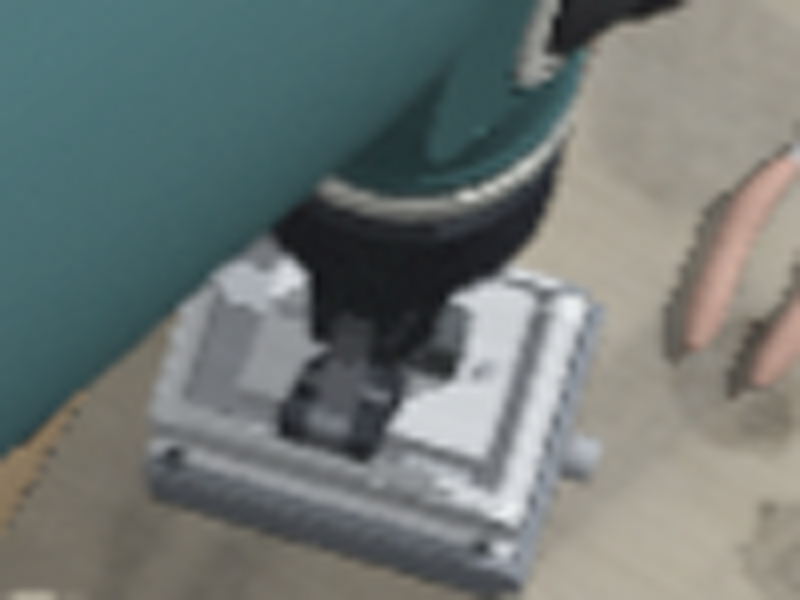

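```bash
python3 -m inch '[0,0,-0.005,0,0,0,0,0]'; python3 j.py; python3 -m inch '[0,0,-0.004,0,0,0,0,0]'; python3 j.py; python3 -m inch '[0,0,-0.004,0,0,0,0,0]'; python3 j.py
```

```text
clock: 21.1
ee_pos: [0.5451, -0.1413, 0.0912]
ee_rot: [-177.3, -0.5, 72.6]
wrist_force: [1.0, 0.9, -0.7]
width: 0.17
jig -4.6 -0.9 91.2 [-177.3   -0.5   72.6] F [ 1.   0.9 -0.7]
clock: 21.35
ee_pos: [0.5452, -0.1413, 0.0869]
ee_rot: [-177.3, -0.5, 72.6]
wrist_force: [0.0, -0.0, -2.3]
width: 0.173
jig -4.5 -1.0 86.9 [-177.3   -0.5   72.6] F [ 0.  -0.  -2.3]
clock: 21.6
ee_pos: [0.5452, -0.1413, 0.0826]
ee_rot: [-177.3, -0.5, 72.6]
wrist_force: [0.1, -0.1, -1.2]
width: 0.174
jig -4.5 -1.0 82.6 [-177.3   -0.5   72.6] F [ 0.1 -0.1 -1.2]
```

```bash
python3 -m inch '[-0.0005,0,-0.002,0,0,0,0,0]'; python3 j.py; python3 -m inch '[0,0,-0.002,0,0,0,0,0]'; python3 j.py; python3 -m inch '[0,0,-0.002,0,0,0,0,0]'; python3 j.py
```

```text
clock: 21.85
ee_pos: [0.5447, -0.1413, 0.0805]
ee_rot: [-177.3, -0.5, 72.6]
wrist_force: [-0.3, -0.6, -1.7]
width: 0.174
jig -4.7 -0.5 80.5 [-177.3   -0.5   72.6] F [-0.3 -0.6 -1.7]
clock: 22.1
ee_pos: [0.5447, -0.1414, 0.0784]
ee_rot: [-177.3, -0.5, 72.6]
wrist_force: [0.4, 0.6, -1.8]
width: 0.173
jig -4.7 -0.6 78.4 [-177.3   -0.5   72.6] F [ 0.4  0.6 -1.8]
clock: 22.35
ee_pos: [0.5448, -0.1414, 0.0763]
ee_rot: [-177.3, -0.5, 72.6]
wrist_force: [-0.1, -0.3, -1.5]
width: 0.169
jig -4.7 -0.6 76.3 [-177.3   -0.5   72.6] F [-0.1 -0.3 -1.5]
```

```bash
python3 -m inch '[0,0,-0.002,0,0,0,0,0]'; python3 j.py; python3 -m inch '[0,0,-0.002,0,0,0,0,0]'; python3 j.py; python3 -m inch '[0,0,-0.002,0,0,0,0,0]'; python3 j.py
```

```text
clock: 22.6
ee_pos: [0.5448, -0.1413, 0.0742]
ee_rot: [-177.3, -0.5, 72.6]
wrist_force: [0.3, 0.5, -1.6]
width: 0.171
jig -4.7 -0.6 74.2 [-177.3   -0.5   72.6] F [ 0.3  0.5 -1.6]
clock: 22.85
ee_pos: [0.5451, -0.1415, 0.0726]
ee_rot: [-177.3, -0.5, 72.6]
wrist_force: [-0.9, 0.6, 0.9]
width: 0.17
jig -4.8 -0.9 72.6 [-177.3   -0.5   72.6] F [-0.9  0.6  0.9]
clock: 23.1
ee_pos: [0.545, -0.1416, 0.0713]
ee_rot: [-177.3, -0.5, 72.6]
wrist_force: [-2.0, 1.3, 5.2]
width: 0.171
jig -4.8 -0.9 71.3 [-177.3   -0.5   72.6] F [-2.   1.3  5.2]
```

```bash
python3 -m inch '[0,0,-0.003,0,0,0,0,0]'; python3 j.py; python3 -m inch '[0,0,-0.003,0,0,0,0,0]'; python3 j.py; python3 -m inch '[0,0,-0.003,0,0,0,0,0]'; python3 j.py
```

```text
clock: 23.35
ee_pos: [0.5451, -0.1416, 0.0691]
ee_rot: [-177.3, -0.6, 72.6]
wrist_force: [-3.5, 1.1, 7.5]
width: 0.169
jig -4.8 -0.9 69.1 [-177.3   -0.6   72.6] F [-3.5  1.1  7.5]
clock: 23.6
ee_pos: [0.5451, -0.1416, 0.0678]
ee_rot: [-177.3, -0.7, 72.6]
wrist_force: [-3.0, 0.9, 8.0]
width: 0.173
jig -4.9 -1.0 67.8 [-177.3   -0.7   72.6] F [-3.   0.9  8. ]
clock: 23.85
ee_pos: [0.5452, -0.1417, 0.068]
ee_rot: [-177.3, -0.8, 72.6]
wrist_force: [-3.3, 1.0, 7.5]
width: 0.171
jig -4.9 -1.1 68.0 [-177.3   -0.8   72.6] F [-3.3  1.   7.5]
```

```bash
python3 -m inch '[0,0,-0.008,0]'; python3 j.py; python3 -m inch '[0,0,-0.01,0]'; python3 j.py;
```

```text
clock: 23.98
ee_pos: [0.5453, -0.1419, 0.0658]
ee_rot: [-177.2, -1.1, 72.6]
wrist_force: [-28.7, 8.0, 96.9]
width: 0.171
jig -5.1 -1.3 65.8 [-177.2   -1.1   72.6] F [-28.7   8.   96.9]
clock: 24.1
ee_pos: [0.5452, -0.1421, 0.0655]
ee_rot: [-177.0, -1.6, 72.6]
wrist_force: [-35.4, 11.5, 116.9]
width: 0.174
jig -5.2 -1.3 65.5 [-177.    -1.6   72.6] F [-35.4  11.5 116.9]
```

The force jumped to about 117 N on one reading, much stiffer than I expected, so I'm easing off at once.

```bash
python3 -m inch '[0,0,0,0]'; python3 j.py
```

```text
clock: 24.22
ee_pos: [0.5464, -0.1424, 0.0695]
ee_rot: [-177.2, -1.7, 72.5]
wrist_force: [-2.6, -0.5, 5.0]
width: 0.175
jig -5.2 -2.5 69.5 [-177.2   -1.7   72.5] F [-2.6 -0.5  5. ]
```

```bash
python3 -m inch '[-0.0005,0,-0.003,0]'; python3 j.py; python3 -m inch '[0,0,-0.003,0]'; python3 j.py
```

```text
clock: 24.35
ee_pos: [0.5468, -0.1425, 0.0686]
ee_rot: [-177.4, -1.8, 72.5]
wrist_force: [-3.2, 1.7, 7.8]
width: 0.17
jig -5.2 -2.9 68.6 [-177.4   -1.8   72.5] F [-3.2  1.7  7.8]
clock: 24.48
ee_pos: [0.5469, -0.1425, 0.0667]
ee_rot: [-177.4, -1.9, 72.5]
wrist_force: [-5.0, 2.2, 14.3]
width: 0.171
jig -5.2 -2.9 66.7 [-177.4   -1.9   72.5] F [-5.   2.2 14.3]
```

```bash
python3 -m inch '[0,0,-0.003,0]'; python3 - <<'E'
import j
from h import *
for i in range(3):
    snap('scene','s2%d'%i); o=arm.get_obs(); print(o['clock'],o['ee_pos'].round(4),o['wrist_force'].round(1),o['ee_rot'].round(1))
snap('top','t20');crop('t20','c22',270,100,370,175,8);crop('s22','c23',220,120,320,205,7.5)
E
```

```text
clock: 24.6
ee_pos: [0.5469, -0.1425, 0.0663]
ee_rot: [-177.4, -2.0, 72.5]
wrist_force: [-12.8, 5.1, 36.5]
width: 0.175
jig -5.1 -2.9 66.3 [-177.4   -2.    72.5] F [-12.8   5.1  36.5]
24.65 [ 0.5469 -0.1425  0.0664] [-9.7  4.2 26.1] [-177.4   -2.    72.5]
24.7 [ 0.5469 -0.1425  0.0664] [-9.7  4.4 26.2] [-177.4   -2.    72.5]
24.75 [ 0.5468 -0.1425  0.0664] [-9.1  4.  27. ] [-177.4   -2.    72.5]
```

View pics/c22.png

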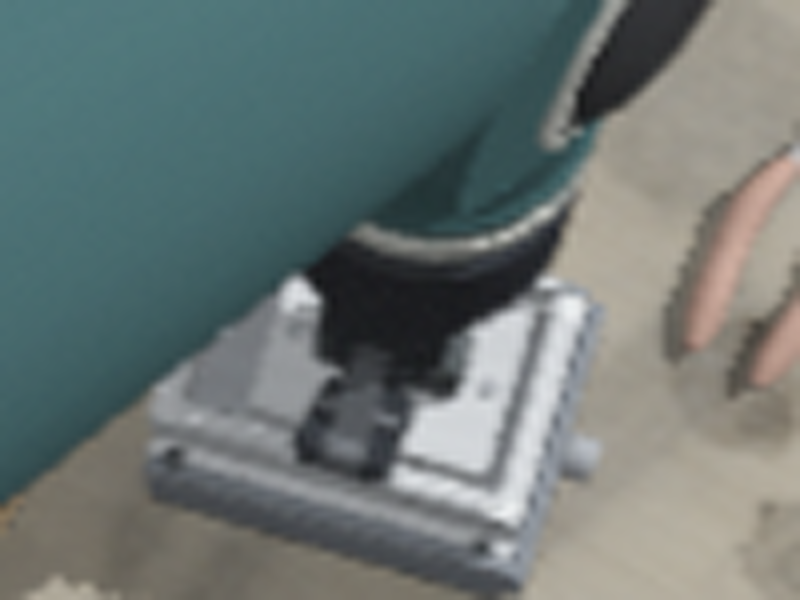

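View pics/c23.png

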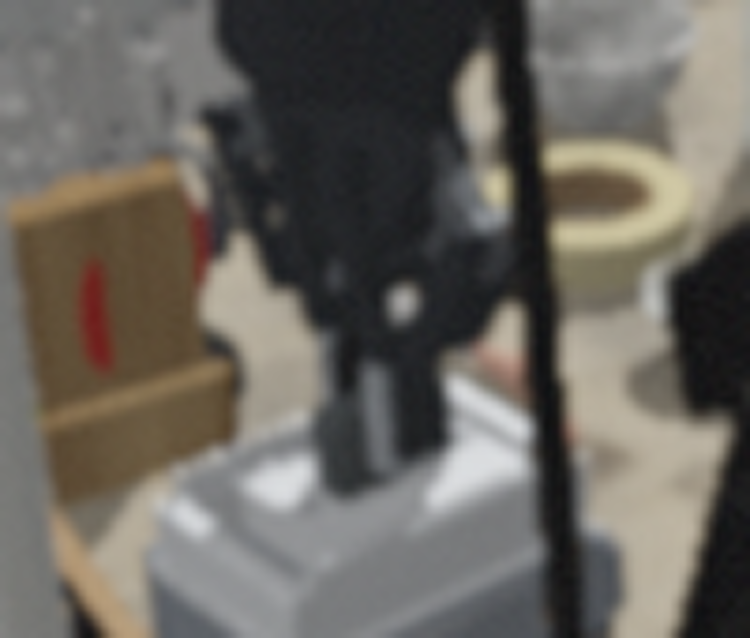

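```bash
python3 - <<'E'
from h import *
im,d=load('t20')
c=arm.camera_info('top');K=c['intrinsics'];R=Rot.from_euler('xyz',c['rotation'],degrees=True).as_matrix()
v,u=np.mgrid[:400,:640]
X=c['position']+(np.stack([(u-K[0,2])/K[0,0],(v-K[1,2])/K[0,0],np.ones(u.shape)],-1)*d[...,None])@R.T
def f(u0,v0,u1,v1):
    p=X[v0:v1,u0:u1].reshape(-1,3);A=np.c_[p[:,:2]-p[:,:2].mean(0),np.ones(len(p))];s=np.linalg.lstsq(A,p[:,2],rcond=None)[0];return p.mean(0).round(4),s.round(3)
print('front part',f(324,146,330,158),'rear part',f(300,143,307,150))
X0=np.load('pics/X.npy');X,Y=X0,X
print('floor before',f(310,152,322,156),f(322,146,328,156))
o=arm.get_obs();print(o['clock'],o['wrist_force'])
E
```

```text
front part (array([ 0.5285, -0.1605,  0.0645]), array([0.611, 0.721, 0.065])) rear part (array([ 0.5449, -0.1069,  0.0535]), array([-0.458, -1.263,  0.054]))
floor before (array([ 0.5231, -0.1356,  0.0689]), array([-3.919,  0.09 ,  0.069])) (array([ 0.5351, -0.1563,  0.0484]), array([-0.081, -0.186,  0.048]))
24.8 [-8.91601357  2.47189958 26.47547512]
```

```bash
python3 - <<'E'
from h import *
im,d=load('t20')
for v in range(138,160,2): print(v,[int(round(D('top',d,u,v)[2]*1000)) for u in range(294,344,2)])
E
```

```text
138 [543, 538, 527, 519, 494, 42, 61, 59, 83, 205, 211, 215, 221, 221, 222, 224, 223, 217, 213, 206, 62, 60, 61, 58, 59]
140 [541, 532, 518, 45, 46, 46, 61, 61, 141, 190, 200, 204, 208, 211, 208, 210, 209, 203, 202, 60, 59, 63, 50, 59, 61]
142 [533, 520, 43, 46, 44, 58, 60, 62, 85, 184, 190, 190, 195, 198, 199, 151, 153, 89, 59, 59, 57, 45, 59, 62, 33]
144 [521, 44, 44, 43, 45, 61, 57, 62, 73, 179, 177, 179, 180, 188, 182, 139, 88, 85, 60, 57, 63, 44, 58, 59, 33]
146 [58, 42, 47, 43, 40, 61, 63, 60, 59, 60, 175, 177, 178, 182, 128, 88, 88, 84, 61, 57, 62, 43, 62, 62, 34]
148 [46, 45, 44, 46, 58, 59, 60, 60, 119, 132, 178, 172, 124, 107, 112, 73, 80, 61, 62, 60, 42, 44, 61, 42, 31]
150 [44, 44, 44, 43, 61, 59, 61, 62, 158, 158, 171, 172, 125, 129, 57, 62, 58, 63, 57, 60, 40, 62, 59, 32, 33]
152 [68, 64, 61, 60, 49, 55, 61, 163, 163, 170, 170, 171, 156, 159, 59, 65, 57, 61, 62, 57, 40, 61, 62, 30, 0]
154 [56, 69, 67, 64, 66, 64, 59, 164, 168, 168, 165, 996, 158, 146, 996, 59, 62, 56, 61, 54, 44, 64, 62, 32, 22]
156 [41, 44, 49, 56, 64, 67, 66, 163, 166, 166, 170, 165, 165, 61, 61, 58, 61, 60, 63, 45, 59, 59, 31, 30, 30]
158 [39, 39, 38, 36, 40, 44, 53, 55, 66, 163, 164, 164, 168, 59, 49, 55, 58, 59, 59, 46, 61, 59, 33, 21, 25]
```

```bash
python3 -c "
from plant import arm
print(arm.finish_job()); o=arm.get_obs(); print(o['clock'],o['ee_pos'],o['wrist_force'])"
```

```text
the job is handed in; nothing more can be done
None
the job is handed in; nothing more can be done
```

I finished the whole sequence and handed the job in at about 24.8 s, still holding the cover pressed down, but one force reading may have failed the run.

- **Possible failure:** while pressing the cover I used rows of 8 and 10 mm, which was too much. The wrist force peaked at [-35, 12, 117] N. That is 117 N on the vertical axis but about 123 N as a vector, so the 120 N limit may have been passed for a moment. I eased off on the next row and pressed again gently.
- **Blank:** the smaller yellow blank was stood in the open drawer and let go. The picture taken afterwards showed it upright.
- **Drawer:** it was pushed until it met its stop at about 15 N, and later pictures show it shut. I could not see the blank once it was inside.
- **Cover:** I had found the pin in the first picture, about 5 mm towards the front, so I lowered the cover straight over it and it dropped on without any sliding.
- **Last checks:**
  - The pocket floor read about 44 mm, down from 48 mm.
  - The cover's top face read about 60 mm on both sides, so it was level.
  - The arm was holding with a steady vertical force of about 26 N.
- **Disagreement in position:** in the jig's axes the gripper read about 3 mm off centre in y, more than the cover's 2 mm of play. I put this down to the fingers tilting about 3°.
- **Dish and clamp:** I did not touch either one knowingly, but I did not measure them again at the end.

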